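Find the bowed cover with a straightedge and flag it

TASK

One of the two aluminium covers in the check stands is bowed. Take the straightedge out of its sloping holder, lay it on edge along the middle of either cover, let go of it, and press firmly down on its end nearest the flag lever and then on its far end to find out whether it rocks. Leave it lying there, and swing over the red-ball flag lever on the stand whose cover is bowed, all the way to the other side; leave the other lever and the things round about alone, and do not let the straightedge drop onto the worktop.

Things in the scene. Friction and masses are not known exactly. Their poses are not given: they have to be found in the camera images.
- straightedge: steel straightedge bar, blue patch on both flanks: 130 mm long (x), 16 mm thick (y), 34 mm high (z), about 0.2 kg, same end for end. Origin: centre of its underside (130 x 16 mm). In the holder its z leans 35 degrees from vertical toward the robot; its middle 85 mm is free for fingers from above along that slope.
- end_a (a point): point on the top of the straightedge, 60 mm from its middle toward its +x end
- end_b (a point): point on the top of the straightedge, 60 mm from its middle toward its -x end
- holder: black fixed holder, base 140 x 75 x 8 mm. Two open cradles, 14 mm wide, at x = +-52 mm hold the straightedge on edge, leaning 35 degrees to the holder's -y (toward the robot), its underside 54 mm above the worktop. Origin: centre of its underside; x along the straightedge. Cheeks reach 22 mm up its flanks: draw it 30 mm along its own z to free it.
- stand_1: fixed check stand, grey base 210 x 78 mm, aluminium cover 150 (x) x 70 mm (y) on top. Origin: on the worktop under the cover's middle; x along the cover, away from the lever at its -x end; z up. Cover either flat, 30 mm up all over, or bowed: middle 24 mm is 31 mm up, falling evenly to 24 mm at both ends; there a straightedge lies level but 1 to 2 N on an end tips it 6 degrees, and it tips back.
- stand_2: fixed check stand, grey base 210 x 78 mm, aluminium cover 150 (x) x 70 mm (y) on top. Origin: on the worktop under the cover's middle; x along the cover, away from the lever at its -x end; z up. Cover either flat, 30 mm up all over, or bowed: middle 24 mm is 31 mm up, falling evenly to 24 mm at both ends; there a straightedge lies level but 1 to 2 N on an end tips it 6 degrees, and it tips back.
- flag_1 (a joint): stand_1: 0 = leaning 34 degrees to the stand's -y side (no fault), 1.2 rad = 34 degrees to its +y side (fault), at the stop. Lever with 7 mm stem and red ball at 55 mm from the pivot, whose axis lies along the stand's x, 110 mm from its origin toward -x, 30 mm up. Light friction (1 N at the ball); stays where left.
- flag_2 (a joint): stand_2: 0 = leaning 34 degrees to the stand's -y side (no fault), 1.2 rad = 34 degrees to its +y side (fault), at the stop. Lever with 7 mm stem and red ball at 55 mm from the pivot, whose axis lies along the stand's x, 110 mm from its origin toward -x, 30 mm up. Light friction (1 N at the ball); stays where left.
- flag_1_ball (a point): centre of the red ball (radius 10 mm) of the flag lever on stand_1; between 75 and 85 mm above the worktop as it swings
- flag_2_ball (a point): centre of the red ball (radius 10 mm) of the flag lever on stand_2; between 75 and 85 mm above the worktop as it swings
- near_1 (a point): point on the middle line of the cover of stand_1, 50 mm from its centre, toward the flag lever, 30 mm above the worktop; the straightedge's near end is pressed about over it
- far_1 (a point): point on the middle line of the cover of stand_1, 50 mm from its centre, away from the flag lever, 30 mm above the worktop; the straightedge's far end is pressed about over it
- near_2 (a point): point on the middle line of the cover of stand_2, 50 mm from its centre, toward the flag lever, 30 mm above the worktop; the straightedge's near end is pressed about over it
- far_2 (a point): point on the middle line of the cover of stand_2, 50 mm from its centre, away from the flag lever, 30 mm above the worktop; the straightedge's far end is pressed about over it
- loose_vial: bystander, loose, to be left alone: white-capped reagent vial, 31 mm across, 70 mm high; origin centre of its underside
- loose_dropper: bystander, loose, to be left alone: dark dropper bottle, 29 mm across, 92 mm high; origin centre of its underside
- red_marker: bystander, loose, to be left alone: felt marker with a red cap, 13 x 124 mm, lying; origin under its middle

How it is judged (in metres and radians):
On the way, in this order (a step that is already met when the one before it is completed fails the run):
1. the straightedge lies on edge along the middle of one cover, let go (((z of straightedge in the frame of stand_1 between 0.022 and 0.04 m and x of straightedge in the frame of stand_1 between -0.022 and 0.022 m and y of straightedge in the frame of stand_1 between -0.018 and 0.018 m and angle between the x axis of straightedge and the x axis of stand_1, either way round below 0.25 rad and angle between straightedge's own z axis and vertical below 0.2 rad and contact force between the fingers and straightedge below 0.1 N and linear speed of straightedge below 0.02 m/s and contact force between straightedge and stand_1 above 0.5 N) or (z of straightedge in the frame of stand_2 between 0.022 and 0.04 m and x of straightedge in the frame of stand_2 between -0.022 and 0.022 m and y of straightedge in the frame of stand_2 between -0.018 and 0.018 m and angle between the x axis of straightedge and the x axis of stand_2, either way round below 0.25 rad and angle between straightedge's own z axis and vertical below 0.2 rad and contact force between the fingers and straightedge below 0.1 N and linear speed of straightedge below 0.02 m/s and contact force between straightedge and stand_2 above 0.5 N))), for 0.2 s.
2. its end nearest the flag lever is pressed down onto the cover with more than 4.5 N (((z of straightedge in the frame of stand_1 between 0.022 and 0.04 m and x of straightedge in the frame of stand_1 between -0.022 and 0.022 m and y of straightedge in the frame of stand_1 between -0.018 and 0.018 m and angle between the x axis of straightedge and the x axis of stand_1, either way round below 0.25 rad and angle between straightedge's own z axis and vertical below 0.2 rad and horizontal distance between the grasp point and near_1 below 0.032 m and contact force between the fingers and straightedge above 2 N and contact force between straightedge and stand_1 above 4.5 N) or (z of straightedge in the frame of stand_2 between 0.022 and 0.04 m and x of straightedge in the frame of stand_2 between -0.022 and 0.022 m and y of straightedge in the frame of stand_2 between -0.018 and 0.018 m and angle between the x axis of straightedge and the x axis of stand_2, either way round below 0.25 rad and angle between straightedge's own z axis and vertical below 0.2 rad and horizontal distance between the grasp point and near_2 below 0.032 m and contact force between the fingers and straightedge above 2 N and contact force between straightedge and stand_2 above 4.5 N))), for 0.15 s.
3. its far end is pressed down on the cover in the same way (((z of straightedge in the frame of stand_1 between 0.022 and 0.04 m and x of straightedge in the frame of stand_1 between -0.022 and 0.022 m and y of straightedge in the frame of stand_1 between -0.018 and 0.018 m and angle between the x axis of straightedge and the x axis of stand_1, either way round below 0.25 rad and angle between straightedge's own z axis and vertical below 0.2 rad and horizontal distance between the grasp point and far_1 below 0.032 m and contact force between the fingers and straightedge above 2 N and contact force between straightedge and stand_1 above 4.5 N) or (z of straightedge in the frame of stand_2 between 0.022 and 0.04 m and x of straightedge in the frame of stand_2 between -0.022 and 0.022 m and y of straightedge in the frame of stand_2 between -0.018 and 0.018 m and angle between the x axis of straightedge and the x axis of stand_2, either way round below 0.25 rad and angle between straightedge's own z axis and vertical below 0.2 rad and horizontal distance between the grasp point and far_2 below 0.032 m and contact force between the fingers and straightedge above 2 N and contact force between straightedge and stand_2 above 4.5 N))), for 0.15 s.
4. the flag lever of the bowed cover is swung over (value of joint flag_2 above 0.9 rad), for 0.2 s.
At the end, for the whole second after the job is handed in: The straightedge lies at rest on edge along the middle of one of the covers, let go (centre within 22 mm along and 18 mm across, direction within 0.25 rad); the flag lever of the bowed cover reads more than 0.9 rad and the other less than 0.35 rad (((z of straightedge in the frame of stand_1 between 0.022 and 0.04 m and x of straightedge in the frame of stand_1 between -0.022 and 0.022 m and y of straightedge in the frame of stand_1 between -0.018 and 0.018 m and angle between the x axis of straightedge and the x axis of stand_1, either way round below 0.25 rad and angle between straightedge's own z axis and vertical below 0.2 rad and contact force between the fingers and straightedge below 0.1 N and linear speed of straightedge below 0.02 m/s and contact force between straightedge and stand_1 above 0.5 N) or (z of straightedge in the frame of stand_2 between 0.022 and 0.04 m and x of straightedge in the frame of stand_2 between -0.022 and 0.022 m and y of straightedge in the frame of stand_2 between -0.018 and 0.018 m and angle between the x axis of straightedge and the x axis of stand_2, either way round below 0.25 rad and angle between straightedge's own z axis and vertical below 0.2 rad and contact force between the fingers and straightedge below 0.1 N and linear speed of straightedge below 0.02 m/s and contact force between straightedge and stand_2 above 0.5 N)) and value of joint flag_2 above 0.9 rad and value of joint flag_1 below 0.35 rad); the robot touches nothing.
It fails at once if the straightedge drops onto the worktop (height (world z) of straightedge below 0.015 m).
It fails at once if the flag lever of the flat cover is swung (value of joint flag_1 above 0.5 rad).
It fails at once if a bystander is shifted more than 30 mm or knocked over ((distance of loose_vial from where it was at the start of the episode above 0.03 m or angle between loose_vial's own z axis and vertical above 0.5 rad) or (distance of loose_dropper from where it was at the start of the episode above 0.03 m or angle between loose_dropper's own z axis and vertical above 0.5 rad) or distance of red_marker from where it was at the start of the episode above 0.03 m).
It also fails if it takes over 58 s, if anything falls off the work surface, if the arm or the gripper's body presses on something with over 40 N, if the wrist force passes 120 N, or if a joint passes its speed limit or range.

ROBOT

A 7-joint arm with a two-finger parallel gripper is mounted at the origin on a cart in front of the work surface, level with it; the furniture and walls round the work are solid. World frame = base frame: x ahead of the robot, y to its left, z up, the work surface at z = 0. Lengths are in mm, angles in rad, forces in N, time in s.
With the tool pointing down it reaches from about 400 to 875 mm from the base axis. Payload 4.4 kg.
Tool frame: the origin (TCP) lies at the very end of the fingers, on their centre line; the grasp point (between the pads) lies 19 mm behind it; z points along the fingers, x is the direction in which the jaws open and shut, and the axes are right-handed (so a half turn about z gives the same grasp; the last joint's range is limited). The gripper opens to 85 mm and grips with 20 to 120 N. Pads are 22 mm wide; open, the fingers measure 114 mm over their backs; the gripper's body (76 mm by 85 mm) begins 54 mm behind the grasp point. The pads swing forward as they close: fully open they stand 13 mm farther back than shut.
Start: joints at [1.092, 0.628, 0.038, 1.517, -0.027, 0.996, -0.02], TCP at [260.792, -595.403, 231.313] pointing down, gripper open.
Joint ranges: [-3.06, 3.06], [-0.37, 2.12], [-1.25, 1.32], [0.18, 2.47], [-1.1, 4.24], [0.23, 1.98], [-2.94, 2.94]. Speed limits (rad/s): [2.57, 2.57, 3.14, 3.14, 3.14, 3.14, 3.14].

INTERFACE

Orientations are given as [roll, pitch, yaw] about the fixed x, y, z axes, in that order (R = Rz(yaw) Ry(pitch) Rx(roll)).
In Python, from cell import ctrl, get_image, job, models gives the robot as it stands.
- The arm moves only by the tool move_arm, never from a script. Its argument "moves" is a list that holds one entry, the list of rows, each a list of 6 numbers: the shift along the tool's x, y, z in m, then the turn, a rotation vector about the tool's x, y, z in rad. A call has 1 to 20 rows; each row is the pose to reach, as a shift and turn from the pose commanded when the call began, along the tool's axes at that moment; what a row does not reach only later rows make up. A row lasts 1/8 s, in which the tool goes at most 62.5 mm and 10.7 degrees, less where a joint would pass 70% of its speed; a pose out of reach is approached as far as the arm can. A call with a gripper value outside its range is refused whole. "jaw" is the opening, from 0 (shut) to 1 (fully open), set as the call begins (left out, the last holds). The fingers move at their own pace and stop on an object; the grip force is fixed at half the most. Time passes only in rows, so rows that repeat a pose let the fingers close. It gives the time, the measured TCP pose, the force and the opening at its end, in the units of the state.
- ctrl.read_state(): the state, without advancing time (a new reading comes with each control period).
- get_image(name): name is "scene" or "top"; returns a dict with "color" (384x512x3 uint8, blue, green, red), "fov_y" (degrees; the focal length in pixels is half the picture's height over the tangent of half this angle, whatever the lens; pixels are square), "cx", "cy" (the principal point, pixels), "origin" and "orientation" of the camera in the world. Camera axes: x right, y up, looking along -z (the intrinsics and any distortion apply to the point x, -y, -z); pixel columns grow to the right and rows downward; lengths in mm; the calibration is good to about 2 mm. A picture is of the moment at which its call begins. There is no depth.
- job.finish_job(): hands the job in, once; it reports no verdict.
Trained networks look in the newest picture that a camera, given by its name, has taken for a name from the list of things; names that differ only in an ending like _2 or _b are one class to them, and where a whole thing is asked for, a point or a joint stands for the part that bears it (a point fixed in the world has none). Each returns a list of dicts, best first, with "score" (0 to 1); they miss things now and then, are a little off and sometimes report something else, mostly with a low value. They report only what shows in the picture. A call takes as long as a camera call.
- models.cut_out(camera, thing): "pixels" (384x512 bool, what is visible of it) and "uv" ([column, row] in pixels, amid what is visible of it).
- models.place_of(camera, thing): "uv" ([column, row] in pixels: a listed point, or the origin of a listed thing).
The state is a dict: "clock": time; "qpos": joint angles; "qd": joint speeds; "tau": joint torques, N m; "eef_pos": TCP position; "tool_rot": TCP orientation; "force": force on the tool from outside, world axes, zero at the start; "torque": the same for the moment, N m; "width": finger opening in mm.
Only numpy, scipy, OpenCV 4.12 (cv2) and the standard library are available. Lean on these libraries where they do the work, as an engineer would, in place of code of your own. Each camera call takes 0.05 s, during which the arm holds its last target.

## Working session

There is one attempt and no reset: what is moved stays moved. The work goes in short steps, Python scripts to look and compute and a tool call to move; the robot and the scene stay as the last step left them, time stands still between calls to the robot, and variables do not carry over. Pictures are saved under pics/ and viewed, and the job is handed in when it is done.

Besides the shell and the picture viewer there is one more tool, called after "Call:" as name(argument=value, ...) on one line, values as JSON. move_arm: Moves the arm, as the interface text tells. Its arguments: {"type":"object","properties":{"moves":{"type":"array","items":{"type":"array","items":{"type":"array","items":{"type":"number"}}}},"jaw":{"type":"number"}},"required":["moves"]}

```bash
ls; mkdir -p pics; python3 - <<'E'
from cell import ctrl,get_image,job,models
import cv2
print(ctrl.read_state())
for n in("scene","top"):
    im=get_image(n); cv2.imwrite(f"pics/{n}0.png",im["color"])
    print(n,{k:v for k,v in im.items() if k!="color"})
    for t in ["straightedge","holder","stand_1","flag_1_ball","near_1","far_1","end_a","loose_vial","loose_dropper","red_marker"]:
        print(t,[(r["score"],r["uv"]) for r in models.place_of(n,t)][:4])
E
```

```text
pics
{'clock': 0.0, 'qpos': array([ 1.0922003 ,  0.6293802 ,  0.03840612,  1.51836985, -0.02703685,
        0.99626892, -0.01998003]), 'qd': array([-0.00153735, -0.00128373, -0.00079954,  0.0004276 ,  0.00060708,
       -0.00145784,  0.00010597]), 'tau': array([ 9.50051071e-04, -5.63395286e+01,  1.22620057e+00, -1.93439215e+01,
        1.09399142e-02,  1.06452414e-02, -7.36993570e-06]), 'eef_pos': array([ 260.56852273, -594.80911509,  230.36573575]), 'tool_rot': array([-3.14156754e+00,  1.91008195e-03, -1.15797141e+00]), 'force': array([ 0.24827086, -0.82585222,  0.4236271 ]), 'torque': array([ 0.00397847, -0.02595388,  0.05538592]), 'width': 85.27346992500838}
scene {'fov_y': 47.023388920626616, 'cx': 252.40198802270623, 'cy': 197.41578052992602, 'origin': array([141.70023123, 819.5857609 , 610.17399317]), 'orientation': array([ 1.07350574,  0.02184094, -2.68568323])}
straightedge [(0.47, [278.2, 174.0])]
holder [(0.98, [281.7, 193.0])]
stand_1 [(0.85, [246.2, 225.3]), (0.65, [206.6, 269.6])]
flag_1_ball [(0.67, [252.4, 244.7])]
near_1 [(0.73, [262.6, 220.5]), (0.63, [223.1, 259.8])
[... 221 characters left out ...]
 []
top {'fov_y': 42.68177430032345, 'cx': 247.27819473022052, 'cy': 184.7677155180525, 'origin': array([ 292.19345283,   34.86969046, 1618.67351575]), 'orientation': array([ 0.18273143, -0.04051905, -1.58607261])}
straightedge [(0.63, [310.5, 175.3])]
holder [(0.83, [310.2, 178.9])]
stand_1 [(0.79, [246.5, 186.8]), (0.55, [191.6, 182.7])]
flag_1_ball [(0.51, [191.6, 210.0]), (0.34, [193.6, 181.2])]
near_1 [(0.87, [185.5, 195.8]), (0.57, [242.5, 195.8])]
far_1 [(0.92, [250.3, 166.0]), (0.9, [189.7, 163.1])]
end_a [(0.84, [330.4, 180.8]), (0.52, [299.0, 188.5])]
loose_vial [(0.6, [316.7, 227.1])]
loose_dropper [(0.4, [292.9, 155.7])]
red_marker [(0.62, [139.6, 195.8]), (0.57, [191.1, 165.8])]
```

```bash
python3 - <<'E'
import cv2
a=cv2.imread("pics/scene0.png");cv2.imwrite("pics/s0c.png",cv2.resize(a[130:330,120:380],None,fx=3,fy=3,interpolation=cv2.INTER_CUBIC))
a=cv2.imread("pics/top0.png");cv2.imwrite("pics/t0c.png",cv2.resize(a[110:280,100:360],None,fx=3,fy=3,interpolation=cv2.INTER_CUBIC))
E
```

```text
(no output)
```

View pics/scene0.png

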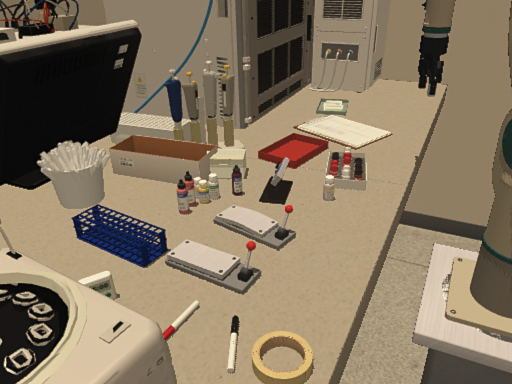

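View pics/top0.png

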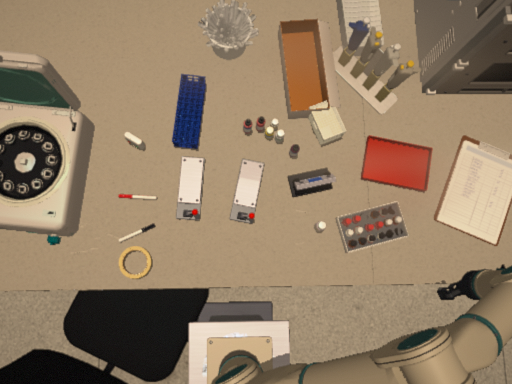

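```bash
sleep 1; ls pics
```

```text
s0c.png
scene0.png
t0c.png
top0.png
```

View pics/s0c.png

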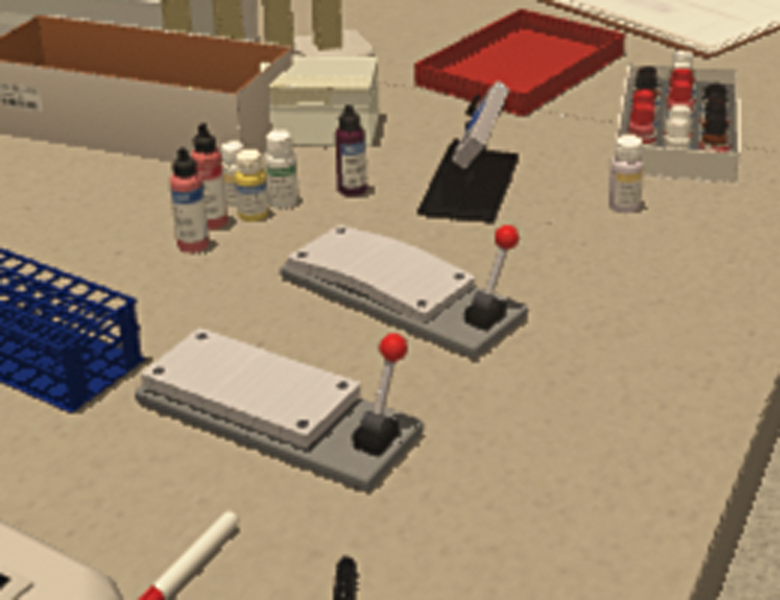

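View pics/t0c.png

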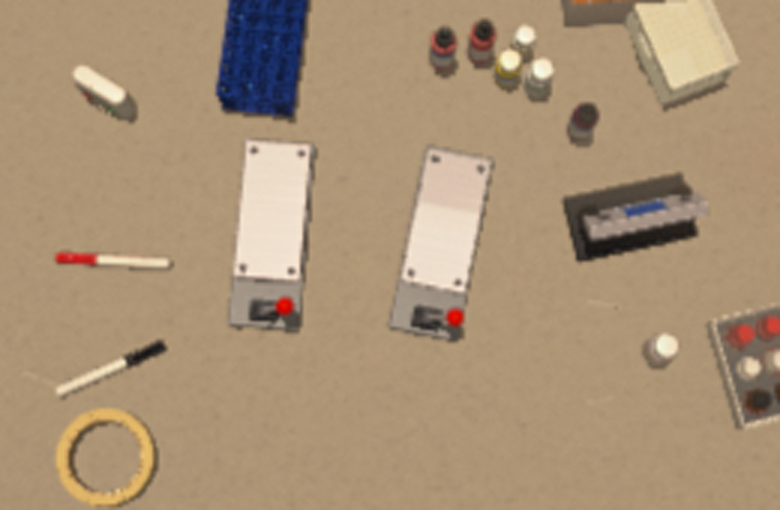

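The scene view shows the cover of the stand next to the holder clearly arched (crop 380,260). The other cover (crop 250,385) is flat. Both levers lean the same way, with the balls at crop (507,237) and (393,347). Next I'll measure the poses.

```bash
cat > h.py <<'E'
import numpy as np,cv2
from scipy.spatial.transform import Rotation as R
CAM={}
def setcam(n,im):
    CAM[n]=dict(f=192/np.tan(np.radians(im["fov_y"]/2)),cx=im["cx"],cy=im["cy"],o=np.array(im["origin"]),R=R.from_euler("xyz",im["orientation"]).as_matrix())
def ray(n,uv):
    c=CAM[n]; d=np.array([(uv[0]-c["cx"])/c["f"],-(uv[1]-c["cy"])/c["f"],-1.]); d=c["R"]@d
    return c["o"],d/np.linalg.norm(d)
def onz(n,uv,z):
    o,d=ray(n,uv); return o+d*(z-o[2])/d[2]
def proj(n,p):
    c=CAM[n]; q=(np.atleast_2d(p)-c["o"])@c["R"]
    return np.c_[c["cx"]+c["f"]*q[:,0]/-q[:,2],c["cy"]-c["f"]*q[:,1]/-q[:,2]]
def tri(u1,u2,a="top",b="scene"):
    o1,d1=ray(a,u1);o2,d2=ray(b,u2)
    A=np.c_[d1,-d2];s=np.linalg.lstsq(A,o2-o1,rcond=None)[0]
    p,q=o1+s[0]*d1,o2+s[1]*d2
    return (p+q)/2,np.linalg.norm(p-q)
def load():
    from cell import get_image
    ims={}
    for n in("scene","top"):
        im=get_image(n);setcam(n,im);ims[n]=im["color"]
    return ims
E
python3 - <<'E'
from h import *
from cell import models
np.set_printoptions(precision=1,suppress=True)
load()
cr=lambda p:(p[0]/3+100-1/3,p[1]/3+110-1/3)
sc=lambda p:(p[0]/3+120-1/3,p[1]/3+130-1/3)
for nm,cs in {"s1":[(247,141),(315,145),(298,280),(233,276)],"s2":[(429,147),(494,157),(466,292),(402,285)]}.items():
    P=[onz("top",cr(c),30 if nm=="s1" else 24) for c in cs]; print(nm,np.array(P)[:,:2],"mean",np.mean(P,0),[np.linalg.norm(P[i]-P[i-1]) for i in range(4)])
    ax=(P[0]+P[1]-P[2]-P[3]);print("yaw",np.arctan2(ax[1],ax[0]))
for nm,a,b in [("ball1",(285,307),(393,347)),("ball2",(455,317),(507,237))]:
    print(nm,tri(cr(a),sc(b)), onz("top",cr(a),75.6))
for nm,a,b in [("vial",(663,345),(628,145)),("dropper",(585,113),(349,115)),("s1TLscrew",(253,150),(158,371))]:
    print(nm,tri(cr(a),sc(b)))
for t in["straightedge","stand_1","flag_1_ball","holder"]:
    for n in("top","scene"):
        for r in models.cut_out(n,t)[:3]:
            m=r["pixels"].astype(np.uint8); k=cv2.findContours(m,0,2)[0]; k=max(k,key=len) if k else None
            print(t,n,r["score"],r["uv"],m.sum(),None if k is None else cv2.boxPoints(cv2.minAreaRect(k)).tolist())
E
```

```text
s1 [[681.2 180.6]
 [676.2 105.8]
 [525.9 124.2]
 [530.9 194.4]] mean [603.5 151.2  30. ] [np.float64(150.89109528198367), np.float64(74.92014491146425), np.float64(151.46639320771405), np.float64(70.39316763003573)]
yaw -0.10641202800973781
s2 [[674.7 -20.2]
 [662.9 -92.4]
 [511.8 -58.5]
 [520.2  11.3]] mean [592.4 -39.9  24. ] [np.float64(157.7082122125354), np.float64(73.12085456029446), np.float64(154.83658408184542), np.float64(70.31668463133568)]
yaw -0.21117591493300852
ball1 (array([492.1, 135.7,  78.2]), np.float64(3.683314761297716)) [490.7 135.1  75.6]
ball2 (array([479.1, -43. ,  76.3]), np.float64(1.948318898398797)) [478.3 -43.4  75.6]
vial (array([ 447.8, -264.5,   65.7]), np.float64(1.1392088959970295))
dropper (array([ 698.6, -186.6,   83.2]), np.float64(2.8495443165548195))
s1TLscrew (array([671.8, 174.4,  29.8]), np.float64(1.8834039216396181))
straightedge top 0.73 [315.9, 179.9] 340 [[293.9708251953125, 181.1114044189453], [334.0875244140625, 172.66578674316406], [335.8699951171875, 181.1326446533203], [295.7532958984375, 189.57826232910156]]
straightedge scene 0.
[... 1195 characters left out ...]
90625]]
stand_1 scene 0.76 [257.0, 224.7] 1838 [[214.0, 206.0], [294.0, 206.0], [294.0, 247.0], [214.0, 247.0]]
holder top 0.67 [305.8, 177.6] 603 [[287.18048095703125, 175.1756134033203], [328.770751953125, 166.26341247558594], [333.43902587890625, 188.0487823486328], [291.8487548828125, 196.9609832763672]]
holder top 0.35 [313.3, 182.4] 366 [[293.907958984375, 180.9765167236328], [334.1787109375, 172.2220001220703], [336.110107421875, 181.1064910888672], [295.83935546875, 189.8610076904297]]
holder scene 0.84 [278.8, 193.3] 510 [[259.6199951171875, 200.65997314453125], [262.9000244140625, 177.69998168945312], [291.17999267578125, 181.739990234375], [287.89996337890625, 204.69998168945312]]
```

```bash
python3 - <<'E'
import cv2
a=cv2.imread("pics/scene0.png");cv2.imwrite("pics/s0h.png",cv2.resize(a[145:210,245:310],None,fx=9,fy=9,interpolation=cv2.INTER_CUBIC))
a=cv2.imread("pics/top0.png");cv2.imwrite("pics/t0h.png",cv2.resize(a[155:205,275:345],None,fx=10,fy=10,interpolation=cv2.INTER_CUBIC))
E
sleep 1
```

```text
(no output)
```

View pics/s0h.png

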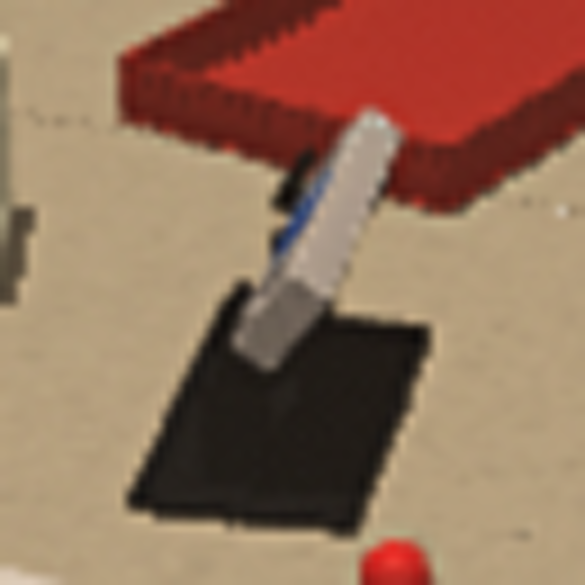

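View pics/t0h.png

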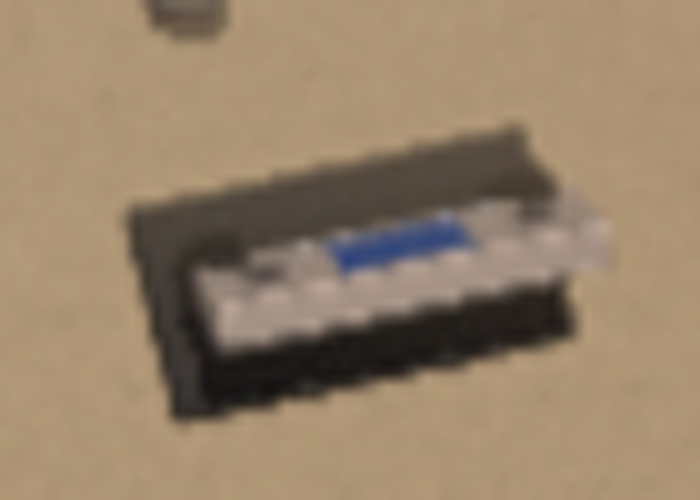

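```bash
cat > fit.py <<'E'
from h import *
from scipy.optimize import least_squares
np.set_printoptions(precision=2,suppress=True)
load()
th=lambda p:(p[0]/10+275-.45,p[1]/10+155-.45)
sh=lambda p:(p[0]/9+245-.44,p[1]/9+145-.44)
obs=[]
# holder: base corners x ±70,y ±37.5,z8 ; x≈ -world y ; y≈ +world x
for c,p in [((-70,37.5,8),(130,210)),((70,37.5,8),(520,128)),((70,-37.5,8),(575,332)),((-70,-37.5,8),(178,415))]: obs.append(("top","H",c,th(p)))
for c,p in [((-70,37.5,8),(130,505)),((-70,-37.5,8),(358,530)),((70,-37.5,8),(430,326))]: obs.append(("scene","H",c,sh(p)))
for c,p in [((-65,8,0),(232,342)),((-65,-8,0),(268,370)),((-65,8,34),(287,275)),((-65,-8,34),(325,305)),((65,8,34),(365,108)),((65,-8,34),(402,130))]: obs.append(("scene","B",c,sh(p)))
for c,p in [((-65,-8,34),(225,349)),((65,-8,34),(606,265)),((-65,8,34),(210,290))]: obs.append(("top","B",c,th(p)))
L=np.radians(35)
def pts(v,kind,c):
    x,y,yaw,dy,dx=v[:5]; c=np.array(c,float)
    if kind=="B":
        Rb=R.from_euler("x",L).as_matrix(); c=Rb@c+np.array([dx,dy,54])
    return R.from_euler("z",yaw).as_matrix()@c+np.array([x,y,0])
def res(v):
    r=[]
    for n,k,c,p in obs:
        b=v[5:7] if n=="top" else v[7:9]
        r+=list(proj(n,pts(v,k,c))[0]+b-np.array(p))
    return np.array(r+list(v[5:9]/1.0)+[v[4]/3])
s=least_squares(res,[630,-180,-1.4,0,0,0,0,0,0],loss="soft_l1")
print(s.x); v=s.x
for o in obs: print(o[0],o[1],o[2],(proj(o[0],pts(v,o[1],o[2]))[0]-np.array(o[3])))
print("bar underside",pts(v,"B",(0,0,0)),"top mid",pts(v,"B",(0,0,34)))
print("tool z",-(pts(v,"B",(0,0,1))-pts(v,"B",(0,0,0))),"bar x",pts(v,"B",(1,0,0))-pts(v,"B",(0,0,0)),"bar y",pts(v,"B",(0,1,0))-pts(v,"B",(0,0,0)))
print("lateral")
E
python3 fit.py
```

```text
[ 598.55 -244.01   23.77    0.66    3.15    0.15    0.06   -0.11    0.23]
top H (-70, 37.5, 8) [-0.92 -0.37]
top H (70, 37.5, 8) [ 0.16 -0.84]
top H (70, -37.5, 8) [0.22 0.09]
top H (-70, -37.5, 8) [-0.43  0.67]
scene H (-70, 37.5, 8) [-0.35 -1.32]
scene H (-70, -37.5, 8) [ 0.39 -1.43]
scene H (70, -37.5, 8) [ 0.73 -0.49]
scene B (-65, 8, 0) [-0.68  0.55]
scene B (-65, -8, 0) [-0.07  0.82]
scene B (-65, 8, 34) [ 0.13 -0.44]
scene B (-65, -8, 34) [ 0.58 -0.34]
scene B (65, 8, 34) [ 0.08 -0.28]
scene B (65, -8, 34) [0.25 0.44]
top B (-65, -8, 34) [-0.75 -0.33]
top B (65, -8, 34) [ 0.15 -0.47]
top B (-65, 8, 34) [0.16 1.11]
bar underside [ 599.84 -246.96   54.  ] top mid [ 580.76 -250.99   81.85]
tool z [ 0.56  0.12 -0.82] bar x [ 0.21 -0.98  0.  ] bar y [0.8  0.17 0.57]
lateral
```

```bash
cat > st.py <<'E'
from h import *
from scipy.optimize import least_squares
np.set_printoptions(precision=2,suppress=True)
load()
cr=lambda p:(p[0]/3+100-1/3,p[1]/3+110-1/3)
sc=lambda p:(p[0]/3+120-1/3,p[1]/3+130-1/3)
def go(z,T,S,Bt,Bs,ball):
    C=[(75,35,z),(75,-35,z),(-75,-35,z),(-75,35,z)]
    obs=[("top",c,cr(p)) for c,p in zip(C,T)]+[("scene",c,sc(p)) for c,p in zip(C,S)]+[("top",ball,cr(Bt)),("scene",ball,sc(Bs))]
    def P(v,c): return R.from_euler("z",v[2]).as_matrix()@np.array(c,float)+[v[0],v[1],0]
    f=lambda v:np.array([x for n,c,p in obs for x in proj(n,P(v,c))[0]-p+(v[3:5] if n=="top" else v[5:7])]+list(v[3:]))
    s=least_squares(f,[600,50,-.15,0,0,0,0],loss="soft_l1"); print(s.x,"rms",np.sqrt(np.mean(s.fun**2)));print(f(s.x)[:20].reshape(-1,2).T)
go(30,[(247,141),(315,145),(298,280),(233,276)],[(143,375),(200,330),(360,385),(308,437)],(285,307),(393,347),(-110,-30.8,75.6))
go(24,[(429,147),(494,157),(466,292),(402,285)],[(285,264),(338,226),(474,278),(430,309)],(455,317),(507,237),(-110,-30.8,75.6))
E
python3 st.py
cat > mv.py <<'E'
import json,sys,os
from h import *
np.set_printoptions(precision=4,suppress=True)
def getcmd():
    if os.path.exists("cmd.json"):
        d=json.load(open("cmd.json"));return np.array(d["p"]),np.array(d["R"])
    return np.array([260.792,-595.403,231.313]),R.from_euler("xyz",[np.pi,0,-1.158]).as_matrix()
def apply(row):  # update commanded pose after a move
    p,Rm=getcmd();p=p+Rm@np.array(row[:3])*1000;Rm=Rm@R.from_rotvec(row[3:]).as_matrix()
    json.dump(dict(p=p.tolist(),R=Rm.tolist()),open("cmd.json","w"))
def to(p,Rt):
    p0,R0=getcmd();d=R0.T@(np.array(p)-p0)/1000;w=R.from_matrix(R0.T@Rt).as_rotvec()
    print("row",np.r_[d,w].round(4).tolist(),"dist",np.linalg.norm(d),"ang deg",np.degrees(np.linalg.norm(w)))
def state():
    from cell import ctrl
    s=ctrl.read_state();p,Rm=getcmd()
    print(s["clock"],"pos",s["eef_pos"],"F",s["force"],"w",s["width"],"q",s["qpos"])
    print("cmd",p,"rot err deg",np.degrees(R.from_matrix(Rm.T@R.from_euler("xyz",s["tool_rot"]).as_matrix()).magnitude()))
E
cat > grasp.py <<'E'
from mv import *
yaw=23.77-8*np.pi;L=np.radians(35)
Rb=R.from_euler("z",yaw).as_matrix()@R.from_euler("x",L).as_matrix()
Rg=np.c_[Rb[:,1],Rb[:,0],-Rb[:,2]]; 
B=np.array([599.84,-246.96,54])
def G(zp): return B+Rb@np.array([0,0,zp])
E
python3 - <<'E'
from grasp import *
from cell import ctrl
print(np.linalg.det(Rg),Rg,R.from_matrix(Rg).as_euler("xyz"))
print(G(6),G(86));to(G(86),Rg)
E
```

```text
[604.27 153.7   -0.09   0.31   0.21  -0.21   0.37] rms 0.562762379264947
[[-0.04 -1.57 -0.14  0.02 -0.48  0.17  0.19 -0.6   1.    1.29]
 [-0.07  0.35  0.05 -0.35 -0.34 -0.53 -0.14 -0.08 -0.2   0.88]]
[593.36 -37.29  -0.2    0.36   0.16  -0.27   0.4 ] rms 0.8480804155732428
[[-0.41 -1.45 -0.12  0.23  0.43 -0.05  0.35 -1.41  1.17  0.44]
 [ 0.44  1.   -0.18 -1.79 -1.85 -0.   -0.5   1.57 -0.22  0.12]]
1.0000000000000002 [[ 0.8015  0.2066  0.5612]
 [ 0.1692 -0.9784  0.1185]
 [ 0.5736  0.     -0.8192]] [ 3.1416 -0.6109  0.2081]
[ 596.4728 -247.6709   58.9149] [ 551.5762 -257.149   124.4471]
row [-0.1932, -0.4021, 0.1069, 0.4164, 0.5117, -1.3205] dist 0.45868460227223157 ang deg 84.57714791853161
```

Call:
move_arm(moves=[[[-0.193,-0.402,0.107,0.416,0.512,-1.32],[-0.193,-0.402,0.107,0.416,0.512,-1.32],[-0.193,-0.402,0.107,0.416,0.512,-1.32],[-0.193,-0.402,0.107,0.416,0.512,-1.32],[-0.193,-0.402,0.107,0.416,0.512,-1.32],[-0.193,-0.402,0.107,0.416,0.512,-1.32],[-0.193,-0.402,0.107,0.416,0.512,-1.32],[-0.193,-0.402,0.107,0.416,0.512,-1.32],[-0.193,-0.402,0.107,0.416,0.512,-1.32],[-0.193,-0.402,0.107,0.416,0.512,-1.32],[-0.193,-0.402,0.107,0.416,0.512,-1.32],[-0.193,-0.402,0.107,0.416,0.512,-1.32],[-0.193,-0.402,0.107,0.416,0.512,-1.32],[-0.193,-0.402,0.107,0.416,0.512,-1.32]]], jaw=1)

```text
clock: 3.55
eef_pos: [558.4, -276.7, 146.8]
tool_rot: [-3.101, -0.579, 0.207]
force: [-0.3, -1.0, 0.3]
width: 85.6
```

Call:
move_arm(moves=[[[0,0,0,0,0,0],[0,0,0,0,0,0],[0,0,0,0,0,0]]])

```text
clock: 3.92
eef_pos: [558.7, -276.3, 146.6]
tool_rot: [-3.1, -0.579, 0.208]
force: [1.0, 0.4, -0.0]
width: 85.5
```

```bash
python3 - <<'E'
from grasp import *
apply([-0.193, -0.402, 0.107, 0.416, 0.512, -1.32]);state()
E
```

```text
3.925 pos [ 558.6977 -276.3357  146.5636] F [ 1.0037  0.4168 -0.0203] w 85.52675294664586 q [ 0.9444  0.6711 -0.4136  2.048  -1.0993  0.2333  1.9303]
cmd [ 551.5988 -257.3432  124.313 ] rot err deg 3.0021495328028553
```

The arm stopped short of the commanded pose, with joints 5 and 6 on their range ends. To plan a better wrist approach I'll identify the kinematics from the two readings.

```bash
cat > kin.py <<'E'
from mv import *
import itertools
from scipy.optimize import least_squares
Q=[np.array([1.092,0.628,0.038,1.517,-0.027,0.996,-0.02]),np.array([ 0.9444,0.6711,-0.4136,2.048,-1.0993,0.2333,1.9303])]
E=[R.from_euler("xyz",[np.pi,0,-1.158]),R.from_euler("xyz",[-3.1,-.579,.208])]
P=[np.array([260.792,-595.403,231.313]),np.array([558.7,-276.3,146.6])]
z=lambda a:R.from_euler("z",a);y=lambda a:R.from_euler("y",a)
best=[]
for s in itertools.product([1,-1],repeat=7):
    def f(v):
        r=[]
        for q,e in zip(Q,E):
            q=q*np.array(s)
            M=z(v[0]+q[0])*y(q[1])*z(q[2])*y(q[3])*z(q[4])*y(q[5])*z(q[6]+v[1])
            r+=list((M.inv()*e).as_rotvec())
        return np.array(r)
    for a in (0,1.5,3,-1.5):
      for c in(0,1.5,3,-1.5):
        o=least_squares(f,[a,c]);best.append((o.cost,s,o.x))
best.sort(key=lambda t:t[0])
for b in best[:12]: print(b)
E
python3 kin.py
```

```text
(np.float64(7.450604645169259e-07), (-1, 1, -1, 1, -1, 1, -1), array([0.0003, 3.1423]))
(np.float64(7.450604645169362e-07), (-1, -1, -1, -1, -1, -1, -1), array([3.1419, 0.0007]))
(np.float64(7.450604645169582e-07), (-1, -1, -1, -1, -1, -1, -1), array([-3.1413,  0.0007]))
(np.float64(7.450604645170079e-07), (-1, 1, -1, 1, -1, 1, -1), array([ 0.0003, -3.1409]))
(np.float64(7.450604645170182e-07), (-1, 1, -1, 1, -1, 1, -1), array([6.2835, 3.1423]))
(np.float64(7.450604645172228e-07), (-1, -1, -1, -1, -1, -1, -1), array([3.1419, 0.0007]))
(np.float64(7.450604645172464e-07), (-1, 1, -1, 1, -1, 1, -1), array([ 0.0003, -3.1409]))
(np.float64(7.450604645172478e-07), (-1, 1, -1, 1, -1, 1, -1), array([ 0.0003, -3.1409]))
(np.float64(7.450604645172854e-07), (-1, -1, -1, -1, -1, -1, -1), array([3.1419, 0.0007]))
(np.float64(7.45060464517334e-07), (-1, -1, -1, -1, -1, -1, -1), array([-3.1413,  0.0007]))
(np.float64(7.450604645179771e-07), (-1, 1, -1, 1, -1, 1, -1), array([ 0.0003, -3.1409]))
(np.float64(7.450604645179932e-07), (-1, -1, -1, -1, -1, -1, -1), array([3.1419, 0.0007]))
```

Call:
move_arm(moves=[[[0,0,-0.05,0,-0.18,0],[0,0,-0.1,0,-0.36,0],[0,0,-0.1,0,-0.5,0],[0,0,-0.1,0,-0.5,0],[0,0,-0.1,0,-0.5,0],[0,0,-0.1,0,-0.5,0]]])

```text
clock: 4.68
eef_pos: [504.8, -291.2, 229.0]
tool_rot: [-3.105, -0.079, 0.228]
force: [0.4, -0.6, -0.5]
width: 85.4
```

```bash
python3 - <<'E'
from cell import ctrl
s=ctrl.read_state();print(s["clock"],s["eef_pos"].tolist(),s["tool_rot"].tolist(),s["qpos"].tolist(),s["qd"])
E
```

```text
4.675 [504.8283883113839, -291.2231706526743, 229.01229259730388] [-3.104864364961614, -0.07936104093955909, 0.22757406755582799] [0.2563976755384779, 0.5498777503639859, 0.41441532404744164, 1.7526085995562555, -0.38472729499873276, 0.8886443920954274, 1.0875324703823583] [ 0.02639641 -0.00488606  0.00442118  0.00873259  0.00475119  0.00355636
 -0.00665561]
```

Call:
move_arm(moves=[[[0,0.05,-0.03,0,0,0.18],[0,0.1,-0.06,0,0,0.36],[0,0.15,-0.06,0,0,0.54],[0,0.15,-0.06,0,0,0.6],[0,0.15,-0.06,0,0,0.6],[0,0.15,-0.06,0,0,0.6]]])

```text
clock: 5.42
eef_pos: [535.2, -440.6, 284.3]
tool_rot: [-3.066, -0.046, -0.372]
force: [-0.1, -0.2, 0.5]
width: 85.3
```

```bash
python3 - <<'E'
from cell import ctrl
s=ctrl.read_state();print(s["clock"],s["eef_pos"].tolist(),s["tool_rot"].tolist(),s["qpos"].tolist(),s["qd"])
E
```

```text
5.425 [535.2308743473604, -440.5906455161057, 284.28564568979607] [-3.0663142319882937, -0.045888627882217925, -0.37243804661721414] [0.38885156828199324, 0.7038788231603741, 0.5864305199952193, 1.344493691326027, -0.48663910871001076, 1.2175754369665988, 0.6655970968109363] [-0.01864122 -0.00616372  0.00259371 -0.00867609  0.0018095   0.00260965
 -0.00635806]
```

```bash
cat > fk.py <<'E'
from mv import *
from scipy.optimize import least_squares
S=np.array([-1,1,-1,1,-1,1,-1])
z=lambda a:R.from_euler("z",a);y=lambda a:R.from_euler("y",a)
D=[([1.0922003,0.6293802,0.03840612,1.51836985,-0.02703685,0.99626892,-0.01998003],[260.569,-594.809,230.366]),
([0.9444,0.6711,-0.4136,2.048,-1.0993,0.2333,1.9303],[558.6977,-276.3357,146.5636]),
([0.2563976755384779,0.5498777503639859,0.41441532404744164,1.7526085995562555,-0.38472729499873276,0.8886443920954274,1.0875324703823583],[504.8283883113839,-291.2231706526743,229.01229259730388]),
([0.38885156828199324,0.7038788231603741,0.5864305199952193,1.344493691326027,-0.48663910871001076,1.2175754369665988,0.6655970968109363],[535.2308743473604,-440.5906455161057,284.28564568979607])]
def fk(q,v):
    q=np.array(q)*S
    d1,a3,d3,a4,d5,a6,d7=v
    M=z(q[0]);p=np.array([0,0,d1]);M=M*y(q[1])*z(q[2]);p=p+M.apply([a3,0,d3])
    M=M*y(q[3]);p=p+M.apply([a4,0,0]);M=M*z(q[4]);p=p+M.apply([0,0,d5])
    M=M*y(q[5]);p=p+M.apply([a6,0,d7]);M=M*z(q[6]+np.pi)
    return p,M
def fit():
    f=lambda v:np.concatenate([fk(q,v)[0]-np.array(p) for q,p in D])
    return least_squares(f,[300,0,350,0,350,50,250])
o=fit();V=o.x
if __name__=="__main__":
    print(V);print(o.fun.reshape(-1,3))
E
python3 fk.py
```

```text
[462.0666 -27.7754 467.6656  -6.3207 373.4107 -82.7969 424.3906]
[[24.1541  9.1897  3.3215]
 [-2.4469  3.0015  3.6488]
 [ 6.2863 -2.6226 -5.8232]
 [-2.9611  3.2502 -1.1472]]
```

```bash
cat > fk2.py <<'E'
from fk import D,S,z,y,np,R,least_squares
def fk(q,v):
    q=np.array(q)*S
    d1,a3,d3,a4,d5,a6,d7,b1,b2,b3,a1,a5=v
    M=z(q[0]);p=np.array([0,0,d1])+M.apply([a1,b1,0]);M=M*y(q[1])*z(q[2]);p=p+M.apply([a3,b2,d3])
    M=M*y(q[3]);p=p+M.apply([a4,0,0]);M=M*z(q[4]);p=p+M.apply([a5,b3,d5])
    M=M*y(q[5]);p=p+M.apply([a6,0,d7]);M=M*z(q[6]+np.pi)
    return p,M
W=np.array([0,.01,0,.01,0,.01,0,.02,.02,.02,.05,.05])
def fit():
    best=None
    for b in ([0,0,0],[30,-30,10],[-30,30,-10],[190,-168,136],[-190,168,-136]):
        f=lambda v:np.concatenate([np.concatenate([fk(q,v)[0]-np.array(p) for q,p in D])/.3,v*W])
        o=least_squares(f,[350,0,400,0,380,80,300]+b+[0,0])
        if best is None or o.cost<best.cost: best=o
    return best
if __name__=="__main__":
    o=fit();print(o.cost,o.x.round(1));print((o.fun[:3*len(D)]*.3).reshape(-1,3).round(2))
E
python3 fk2.py
```

```text
0.0790074307935221 [336.6  -0.1 559.    0.2 382.1  -0.1 350.3 -11.5 -16.2  -0.3   0.1  -0.1]
[[ 0. -0.  0.]
 [ 0.  0. -0.]
 [-0.  0. -0.]
 [-0.  0. -0.]]
```

```bash
cat > ik.py <<'E'
from grasp import *
from fk2 import fk,fit
from scipy.optimize import least_squares
V=fit().x
lo=np.array([-3.06,-.37,-1.25,.18,-1.1,.23,-2.94]);hi=np.array([3.06,2.12,1.32,2.47,4.24,1.98,2.94])
def ik(p,Rt,q0,q3=None,m=0.03):
    Rt=R.from_matrix(Rt)
    def f(q):
        pp,M=fk(q,V);r=list((pp-p)/10)+list((Rt.inv()*M).as_rotvec()*30)
        if q3 is not None:r.append((q[2]-q3)*30)
        return np.array(r)
    o=least_squares(f,np.clip(q0,lo+m+.01,hi-m-.01),bounds=(lo+m,hi-m),max_nfev=200)
    return o.x,o.cost
def scan(p,Rt,n=6,seed=0):
    rng=np.random.default_rng(seed);out=[]
    for q3 in np.linspace(-1.2,1.2,13):
        best=None
        for k in range(n):
            q,c=ik(p,Rt,rng.uniform(lo,hi),q3)
            if best is None or c<best[1]:best=(q,c)
            if c<1e-4:
                if not any(np.allclose(q,o[0],atol=.05) for o in out): out.append((q,c))
    return out
if __name__=="__main__":
    np.set_printoptions(precision=2,suppress=True)
    for name,zp in (("grasp",6),("lift",45),("pre",86)):
        for flip in(0,1):
            Rt=Rg@np.diag([-1,-1,1]) if flip else Rg
            print(name,flip)
            for q,c in scan(G(zp),Rt): print(q, "margin",np.minimum(q-lo,hi-q).min().round(2))
E
python3 ik.py
```

```text
grasp 0
[ 1.26  1.2  -1.2   2.08  1.91  0.59 -0.85] margin 0.05
[ 1.18  1.07 -1.    2.08  2.04  0.39 -1.05] margin 0.16
grasp 1
[ 1.26  1.2  -1.2   2.08  1.91  0.59  2.29] margin 0.05
[ 1.18  1.07 -1.    2.08  2.04  0.39  2.09] margin 0.16
[ 0.7   0.82 -0.2   2.09  4.09  0.35 -0.18] margin 0.12
lift 0
[ 1.3   1.11 -1.2   2.12  1.83  0.53 -0.82] margin 0.05
[ 1.22  0.99 -1.    2.12  1.95  0.34 -1.  ] margin 0.11
lift 1
[ 1.3   1.11 -1.2   2.12  1.83  0.53  2.32] margin 0.05
[ 1.22  0.99 -1.    2.12  1.95  0.34  2.14] margin 0.11
pre 0
[ 1.35  1.01 -1.2   2.14  1.72  0.46 -0.75] margin 0.05
[ 1.27  0.89 -1.    2.15  1.81  0.27 -0.89] margin 0.04
pre 1
[ 1.35  1.01 -1.2   2.14  1.72  0.46  2.39] margin 0.05
[ 1.27  0.89 -1.    2.15  1.81  0.27  2.25] margin 0.04
```

```bash
cat > scan2.py <<'E'
from ik import *
np.set_printoptions(precision=2,suppress=True)
def pose(beta,zg,flip=0,xo=0):
    # grasp pt at bar frame (xo,0,zg); tool rotated by beta about jaw axis
    Rt=Rg@R.from_euler("x",beta).as_matrix()
    if flip: Rt=Rt@np.diag([-1,-1,1])
    p=B+Rb@np.array([xo,0,zg])+Rt[:,2]*19
    return p,Rt
if __name__=="__main__":
  q0=np.array([0.38885,0.70388,0.58643,1.3445,-0.4866,1.21758,0.6656])
  for beta in (-.6,-.45,-.3,-.15,.15,.3,.45,.6):
    for flip in (0,1):
      for zg in (25,100):
        p,Rt=pose(beta,zg,flip)
        best=[]
        for q3 in np.linspace(-1.1,1.1,12):
            for q5 in(-.5,.8,2,3.5):
                qq=q0.copy();qq[4]=q5;qq[2]=q3; 
                q,c=ik(p,Rt,qq,q3)
                if c<1e-4: best.append((np.minimum(q-lo,hi-q).min(),q))
        best.sort(key=lambda t:-t[0])
        s=[]
        for m,q in best:
            if not any(abs(q[4]-o[4])<1 for o in s):
                s.append(q); print(beta,flip,zg,round(m,2),q)
E
python3 scan2.py
```

```text
-0.6 0 25 0.16 [ 0.76  1.12 -0.9   2.31  2.37  1.35 -1.78]
-0.6 0 25 0.13 [-0.37  1.19  0.9   2.34  3.41  0.89  2.69]
-0.6 0 100 0.06 [ 0.9   1.05 -1.1   2.41  2.26  1.4  -1.68]
-0.6 1 25 0.16 [ 0.76  1.12 -0.9   2.31  2.37  1.35  1.36]
-0.6 1 25 0.13 [-0.37  1.19  0.9   2.34  3.41  0.89 -0.45]
-0.6 1 100 0.06 [ 0.9   1.05 -1.1   2.41  2.26  1.4   1.46]
-0.45 0 25 0.18 [ 0.87  1.06 -0.9   2.29  2.41  1.09 -1.72]
-0.45 0 25 0.15 [-0.26  1.13  0.9   2.32  3.65  0.96  2.66]
-0.45 0 100 0.09 [ 1.03  0.99 -1.1   2.38  2.28  1.11 -1.59]
-0.45 0 100 0.06 [-0.21  0.94  0.9   2.41  3.73  0.91  2.77]
-0.45 1 25 0.18 [ 0.87  1.06 -0.9   2.29  2.41  1.09  1.42]
-0.45 1 25 0.15 [-0.16  1.02  0.7   2.32  3.51  0.86 -0.26]
-0.45 1 100 0.09 [ 1.03  0.99 -1.1   2.38  2.28  1.11  1.55]
-0.45 1 100 0.07 [0.01 0.78 0.5  2.4  3.41 0.75 0.04]
-0.3 0 25 0.23 [ 0.97  1.03 -0.9   2.24  2.43  0.82 -1.64]
-0.3 0 25 0.19 [-0.16  1.08  0.9   2.28  3.9   1.02  2.6 ]
-0.3 0 100 0.15 [ 1.04  0.85 -0.9   2.32  2.4   0.69 -1.67]
-0.3 0 100 0.12 [-0.1   0.9   0.9   2.35  4.    0.95  2.67]
-0.3 1 25 0.23 [ 0.97  1.03 -
[... 1141 characters left out ...]
100 0.15 [ 1.37  1.05 -1.1   1.92  0.56  0.44  0.49]
0.3 1 25 0.15 [ 0.99  0.94 -0.5   1.87 -0.78  0.38 -1.4 ]
0.3 1 100 0.24 [ 1.06  0.81 -0.5   1.93 -0.74  0.47 -1.45]
0.45 0 25 0.36 [ 1.01  1.   -0.5   1.74 -0.61  0.59  1.6 ]
0.45 0 25 0.15 [ 1.3   1.25 -1.1   1.73  0.5   0.59  0.64]
0.45 0 100 0.44 [ 1.08  0.88 -0.5   1.8  -0.6   0.67  1.59]
0.45 1 25 0.36 [ 1.01  1.   -0.5   1.74 -0.61  0.59 -1.54]
0.45 1 100 0.44 [ 1.08  0.88 -0.5   1.8  -0.6   0.67 -1.55]
0.6 0 25 0.58 [ 1.02  1.07 -0.5   1.61 -0.52  0.81  1.53]
0.6 0 100 0.57 [ 1.08  0.95 -0.5   1.68 -0.53  0.88  1.53]
0.6 1 25 0.58 [ 1.02  1.07 -0.5   1.61 -0.52  0.81 -1.61]
0.6 1 100 0.57 [ 1.08  0.95 -0.5   1.68 -0.53  0.88 -1.61]
```

```bash
cat > place.py <<'E'
from scan2 import *
def ppose(beta,zg,x,y,yaw,zc=30,flip=0,xo=0):
    Rq=R.from_euler("z",yaw).as_matrix()
    Rt=np.c_[Rq[:,1],Rq[:,0],-Rq[:,2]]@R.from_euler("x",beta).as_matrix()
    if flip: Rt=Rt@np.diag([-1,-1,1])
    return np.array([x,y,zc])+Rq@np.array([xo,0,zg])+Rt[:,2]*19,Rt
if __name__=="__main__":
  q0=np.array([1.0,1.0,-.5,1.74,-.61,.59,1.6])
  for nm,x,y,yaw in(("s1",604,152.5,-.097),("s2",593,-38.5,-.205)):
   for beta in(.3,.45,.6):
    for w in(0,np.pi):
     for zc in(30,90):
      p,Rt=ppose(beta,26,x,y,yaw+w,zc)
      best=[]
      for q3 in np.linspace(-1.1,1.1,12):
       for q5 in(-.5,.8,2,3.5):
        qq=q0.copy();qq[4]=q5;qq[2]=q3
        q,c=ik(p,Rt,qq,q3)
        if c<1e-4: best.append((np.minimum(q-lo,hi-q).min(),q))
      best.sort(key=lambda t:-t[0]);s=[]
      for m,q in best:
        if not any(abs(q[4]-o[4])<1 for o in s):
            s.append(q);print(nm,beta,round(w,1),zc,round(m,2),q,p)
E
python3 place.py
```

```text
s1 0.3 0 30 0.81 [-0.08  0.98 -0.3   1.44  0.16  1.04  1.08] [598.41 153.04  37.85]
s1 0.3 0 30 0.22 [-0.66  1.16  0.9   1.46 -0.88  1.3   1.91] [598.41 153.04  37.85]
s1 0.3 0 90 0.86 [-0.19  0.89 -0.1   1.42 -0.03  1.12  1.23] [598.41 153.04  97.85]
s1 0.3 3.1 90 0.06 [-0.3   0.68 -0.1   1.97  0.74  0.29 -2.73] [609.59 151.96  97.85]
s1 0.3 3.1 90 0.05 [-0.68  0.74  0.5   1.98 -0.81  0.28 -1.25] [609.59 151.96  97.85]
s1 0.45 0 30 0.74 [-0.17  1.04 -0.1   1.29 -0.06  1.24  1.27] [595.77 153.3   38.89]
s1 0.45 0 90 0.65 [-0.17  0.97 -0.1   1.27 -0.07  1.33  1.26] [595.77 153.3   98.89]
s1 0.45 3.1 30 0.37 [ 0.05  0.91 -0.7   2.1   1.85  0.74  2.55] [612.23 151.7   38.89]
s1 0.45 3.1 30 0.11 [-0.84  0.94  0.7   2.12  4.13  0.36 -0.04] [612.23 151.7   38.89]
s1 0.45 3.1 90 0.26 [-0.07  0.73 -0.5   2.08  1.66  0.53  2.68] [612.23 151.7   98.89]
s1 0.6 0 30 0.52 [-0.16  1.13 -0.1   1.13 -0.09  1.46  1.28] [593.32 153.54  40.32]
s1 0.6 0 90 0.45 [-0.16  1.06 -0.1   1.12 -0.1   1.53  1.27] [593.32 153.54 100.32]
s1 0.6 3.1 30 0.27 [ 0.13  1.04 -0.9   2.2   2.08  1.08  2.39] [614.68 151.46
[... 1017 characters left out ...]
-40.18  38.89]
s2 0.45 3.1 90 0.21 [ 0.3   0.7  -0.5   2.18  1.9   0.44  2.65] [601.09 -40.18  98.89]
s2 0.45 3.1 90 0.04 [-0.37  0.72  0.5   2.2   4.05  0.27  0.37] [601.09 -40.18  98.89]
s2 0.6 0 30 0.56 [ 0.11  1.1  -0.1   1.21 -0.01  1.42  1.4 ] [582.5  -36.32  40.32]
s2 0.6 0 90 0.48 [ 0.11  1.03 -0.1   1.21 -0.01  1.5   1.4 ] [582.5  -36.32 100.32]
s2 0.6 3.1 30 0.17 [ 0.51  1.03 -0.9   2.3   2.24  1.02  2.46] [603.5  -40.68  40.32]
s2 0.6 3.1 30 0.14 [-0.4   0.92  0.5   2.33  3.43  0.64  0.89] [603.5  -40.68  40.32]
s2 0.6 3.1 90 0.17 [ 0.52  0.87 -0.9   2.3   2.12  0.88  2.51] [603.5  -40.68 100.32]
s2 0.6 3.1 90 0.15 [-0.27  0.72  0.3   2.32  3.2   0.45  1.21] [603.5  -40.68 100.32]
```

```bash
python3 - <<'E'
from scan2 import *
import json
np.set_printoptions(precision=3,suppress=True)
json.dump(dict(p=[535.23,-440.59,284.29],R=R.from_euler("xyz",[-3.0663,-0.0459,-0.3724]).as_matrix().tolist()),open("cmd.json","w"))
p,Rt=pose(.45,100)
q0=np.array([1.08,.88,-.5,1.8,-.6,.67,1.59])
for q3 in np.linspace(-1,1,11):
    q,c=ik(p,Rt,q0,q3); print(round(q3,1),c<1e-4,q)
print(p,R.from_matrix(Rt).as_euler("xyz"));to(p,Rt)
E
```

```text
-1.0 True [ 1.334  1.06  -1.     1.797  0.149  0.596  0.906]
-0.8 True [ 1.242  0.969 -0.8    1.8   -0.193  0.593  1.218]
-0.6 True [ 1.136  0.903 -0.6    1.803 -0.483  0.639  1.48 ]
-0.4 True [ 1.019  0.858 -0.4    1.806 -0.707  0.715  1.679]
-0.2 True [ 0.897  0.833 -0.2    1.81  -0.878  0.808  1.827]
0.0 True [ 0.773  0.826  0.     1.814 -1.012  0.913  1.938]
0.2 False [ 0.653  0.837  0.189  1.788 -1.07   1.038  1.971]
0.4 False [ 0.542  0.858  0.361  1.735 -1.07   1.164  1.947]
0.6 False [ 0.44   0.882  0.525  1.693 -1.07   1.276  1.927]
0.8 False [ 0.344  0.906  0.681  1.664 -1.07   1.373  1.914]
1.0 False [ 0.255  0.931  0.832  1.649 -1.07   1.457  1.912]
[ 551.614 -248.695  121.901] [-2.692 -0.611  0.208]
row [-0.062, -0.1722, 0.1732, 0.5448, 0.39, -0.688] dist 0.25191774555779545 ang deg 55.025230925598066
```

Call:
move_arm(moves=[[[-0.062,-0.172,0.173,0.545,0.39,-0.688],[-0.062,-0.172,0.173,0.545,0.39,-0.688],[-0.062,-0.172,0.173,0.545,0.39,-0.688],[-0.062,-0.172,0.173,0.545,0.39,-0.688],[-0.062,-0.172,0.173,0.545,0.39,-0.688],[-0.062,-0.172,0.173,0.545,0.39,-0.688],[-0.062,-0.172,0.173,0.545,0.39,-0.688],[-0.062,-0.172,0.173,0.545,0.39,-0.688],[-0.062,-0.172,0.173,0.545,0.39,-0.688],[-0.062,-0.172,0.173,0.545,0.39,-0.688]]], jaw=1)

```text
clock: 6.68
eef_pos: [552.8, -248.7, 122.8]
tool_rot: [-2.695, -0.61, 0.211]
force: [0.5, 0.2, 1.0]
width: 85.4
```

```bash
python3 - <<'E'
from scan2 import *
apply([-0.062, -0.172, 0.173, 0.545, 0.39, -0.688]);state()
ims=load()
a=ims["scene"];cv2.imwrite("pics/s1.png",cv2.resize(a[90:240,200:360],None,fx=4,fy=4,interpolation=cv2.INTER_CUBIC))
a=ims["top"];cv2.imwrite("pics/t1.png",cv2.resize(a[120:270,240:420],None,fx=4,fy=4,interpolation=cv2.INTER_CUBIC))
p,Rt=pose(.45,26);to(p,Rt);p,Rt=pose(.45,60);to(p,Rt)
E
```

```text
6.675 pos [ 552.82 -248.72  122.77] F [0.5  0.2  0.99] w 85.40668985977403 q [ 0.82  0.82 -0.08  1.81 -0.96  0.87  1.89]
cmd [ 551.5  -248.84  122.04] rot err deg 0.1782719480329538
row [0.0, 0.0322, 0.0669, -0.0001, -0.0001, -0.0] dist 0.07419620782763561 ang deg 0.008472734422738432
row [0.0, 0.0174, 0.0362, -0.0001, -0.0001, -0.0] dist 0.04019629659415816 ang deg 0.008472734422738432
```

```bash
sleep 1
```

```text
(no output)
```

View pics/s1.png

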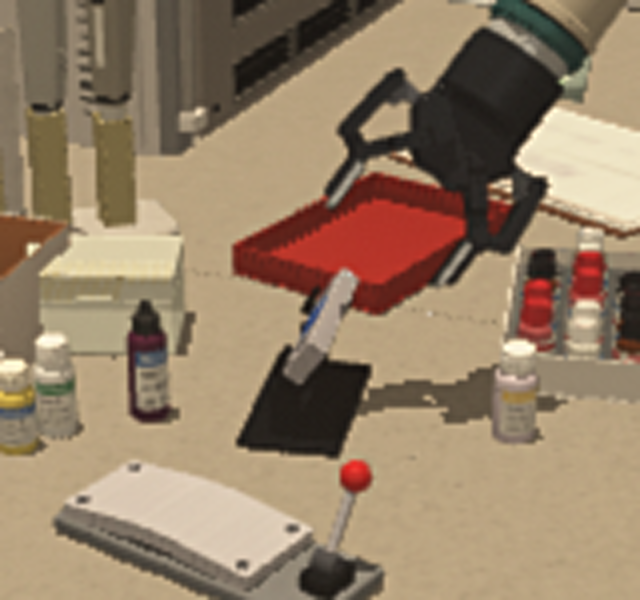

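View pics/t1.png

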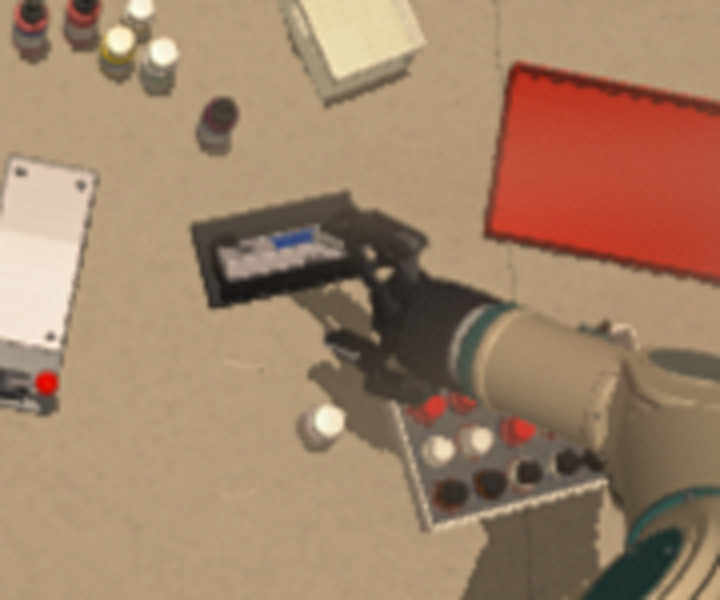

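The open jaws straddle the bar's line: the bar is at scene crop (325,325) and the fingertips are at (345,185) and (455,265). I'll go in along the slope in two stages.

Call:
move_arm(moves=[[[0,0.005,0.01,0,0,0],[0,0.01,0.02,0,0,0],[0,0.014,0.029,0,0,0],[0,0.017,0.036,0,0,0],[0,0.017,0.036,0,0,0],[0,0.017,0.036,0,0,0]]])

```text
clock: 7.52
eef_pos: [574.5, -244.4, 89.5]
tool_rot: [-2.694, -0.61, 0.209]
force: [0.5, -0.4, -0.3]
width: 85.4
```

```bash
python3 - <<'E'
from scan2 import *
apply([0, .017,.036,0,0,0]);state()
ims=load()
a=ims["scene"];cv2.imwrite("pics/s2.png",cv2.resize(a[120:220,220:340],None,fx=6,fy=6,interpolation=cv2.INTER_CUBIC))
p,Rt=pose(.45,26);to(p,Rt)
E
```

```text
7.525 pos [ 574.49 -244.43   89.54] F [ 0.48 -0.38 -0.28] w 85.4066408077969 q [ 0.8   0.89 -0.1   1.78 -0.99  0.83  1.91]
cmd [ 573.77 -243.78   89.43] rot err deg 0.11010406109443067
row [0.0, 0.0152, 0.0309, -0.0001, -0.0001, -0.0] dist 0.03438647236283619 ang deg 0.008472734422738432
```

```bash
sleep 1
```

```text
(no output)
```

View pics/s2.png

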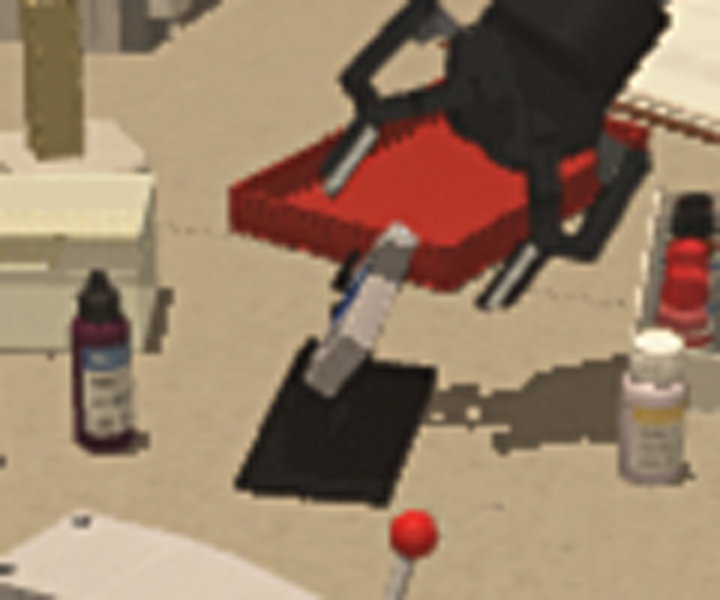

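```bash
python3 - <<'E'
from scan2 import *
load()
p=np.array([574.5,-244.4,89.5]);Rt=R.from_euler("xyz",[-2.694,-.61,.209]).as_matrix()
q=p-13*Rt[:,2]
for s in(42.5,-42.5,0):
    u=proj("scene",q+s*Rt[:,0])[0];print(s,(u-[220,120])*6)
print((proj("scene",G(34))[0]-[220,120])*6)
E
```

```text
42.5 [331.27 197.73]
-42.5 [474.96 303.84]
0 [403.33 250.94]
[379.87 280.36]
```

Call:
move_arm(moves=[[[0,0.004,0.008,0,0,0],[0,0.008,0.016,0,0,0],[0,0.012,0.024,0,0,0],[0,0.015,0.031,0,0,0],[0,0.015,0.031,0,0,0],[0,0.015,0.031,0,0,0]]])

```text
clock: 8.48
eef_pos: [593.9, -240.3, 61.3]
tool_rot: [-2.694, -0.61, 0.209]
force: [0.2, 0.5, 0.1]
width: 85.1
```

```bash
python3 - <<'E'
from scan2 import *
apply([0, .015,.031,0,0,0]);state()
ims=load()
a=ims["scene"];cv2.imwrite("pics/s3.png",cv2.resize(a[120:220,220:340],None,fx=6,fy=6,interpolation=cv2.INTER_CUBIC))
E
```

```text
8.475 pos [ 593.85 -240.31   61.29] F [0.16 0.52 0.06] w 85.07170434814937 q [ 0.79  0.95 -0.12  1.75 -1.    0.79  1.92]
cmd [ 593.1  -239.71   61.22] rot err deg 0.10773866241950042
```

```bash
sleep 1
```

```text
(no output)
```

View pics/s3.png

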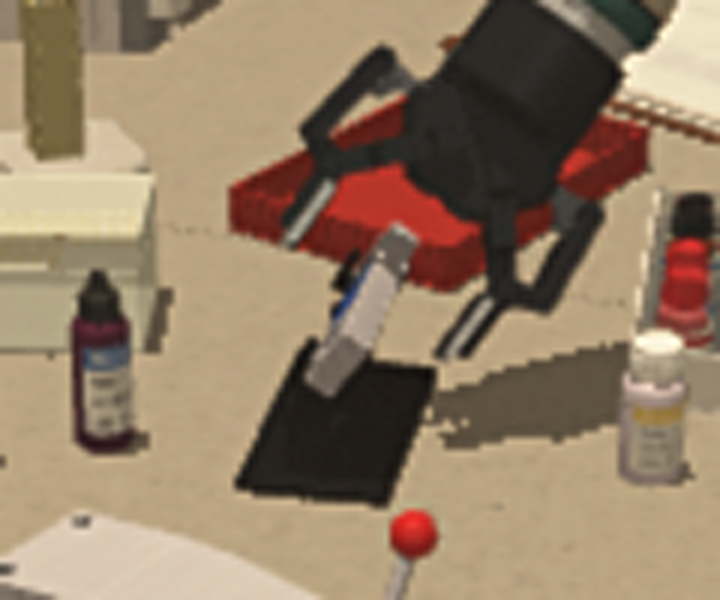

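The jaws straddle the bar, with tips at crop (290,240) and (450,355) and their midpoint on the bar. Closing now.

Call:
move_arm(moves=[[[0,0,0,0,0,0],[0,0,0,0,0,0],[0,0,0,0,0,0],[0,0,0,0,0,0],[0,0,0,0,0,0],[0,0,0,0,0,0],[0,0,0,0,0,0],[0,0,0,0,0,0]]], jaw=0)

```text
clock: 9.57
eef_pos: [593.6, -240.6, 61.3]
tool_rot: [-2.694, -0.61, 0.209]
force: [-3.6, -1.7, 3.3]
width: 15.1
```

```bash
python3 - <<'E'
from scan2 import *
state()
d=-Rb.T@Rb[:,2]
ims=load()
a=ims["scene"];cv2.imwrite("pics/s4.png",cv2.resize(a[120:220,220:340],None,fx=6,fy=6,interpolation=cv2.INTER_CUBIC))
# lift: along bar z by 55
p,Rc=getcmd();to(p+Rb[:,2]*55,Rc)
to(p+Rb[:,2]*40,Rc)
E
```

```text
9.575 pos [ 593.58 -240.58   61.26] F [-3.59 -1.68  3.33] w 15.066058538543384 q [ 0.79  0.95 -0.12  1.75 -1.    0.79  1.92]
cmd [ 593.1  -239.71   61.22] rot err deg 0.12653419660850207
row [0.0, -0.0239, -0.0495, 0.0, 0.0, 0.0] dist 0.054999999999999966 ang deg 0.0
row [0.0, -0.0174, -0.036, 0.0, 0.0, 0.0] dist 0.04000000000000003 ang deg 0.0
```

```bash
sleep 1
```

```text
(no output)
```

View pics/s4.png

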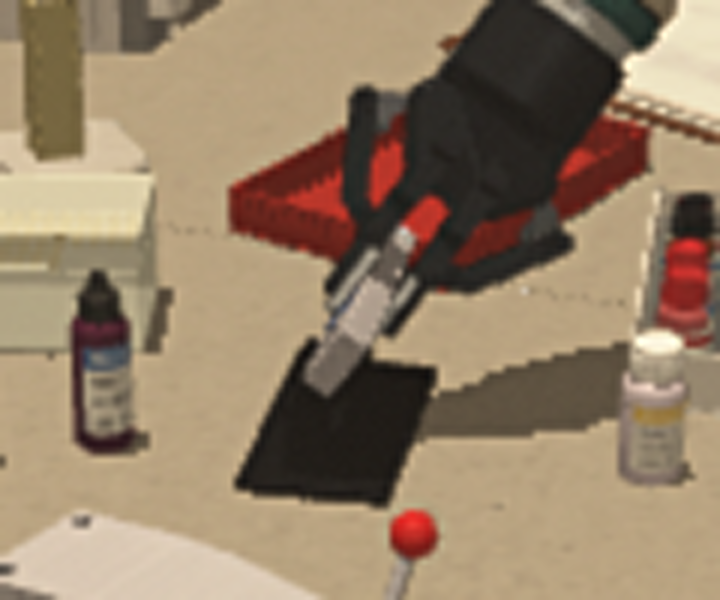

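The fingers hold both flanks at 15 mm width. Drawing the bar out along its own z.

Call:
move_arm(moves=[[[0,-0.003,-0.006,0,0,0],[0,-0.006,-0.012,0,0,0],[0,-0.009,-0.018,0,0,0],[0,-0.012,-0.024,0,0,0],[0,-0.015,-0.03,0,0,0],[0,-0.0175,-0.036,0,0,0],[0,-0.024,-0.05,0,0,0],[0,-0.024,-0.05,0,0,0],[0,-0.024,-0.05,0,0,0]]])

```text
clock: 10.8
eef_pos: [562.9, -247.0, 107.0]
tool_rot: [-2.694, -0.61, 0.209]
force: [-0.3, 0.1, -2.8]
width: 14.9
```

```bash
python3 - <<'E'
from place import *
apply([0, -.024,-.05,0,0,0]);state()
ims=load()
a=ims["scene"];cv2.imwrite("pics/s5.png",cv2.resize(a[100:220,220:340],None,fx=5,fy=5,interpolation=cv2.INTER_CUBIC))
a=ims["top"];cv2.imwrite("pics/t5.png",cv2.resize(a[130:230,260:380],None,fx=5,fy=5,interpolation=cv2.INTER_CUBIC))
E
```

```text
10.8 pos [ 562.91 -246.95  106.96] F [-0.32  0.09 -2.8 ] w 14.878560975956754 q [ 0.82  0.86 -0.1   1.8  -0.97  0.84  1.9 ]
cmd [ 562.   -246.43  106.65] rot err deg 0.11953754961348362
```

```bash
sleep 1
```

```text
(no output)
```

View pics/s5.png

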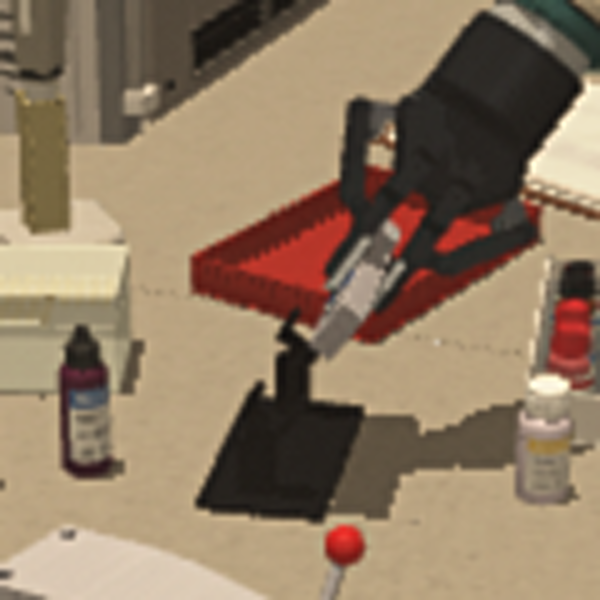

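View pics/t5.png

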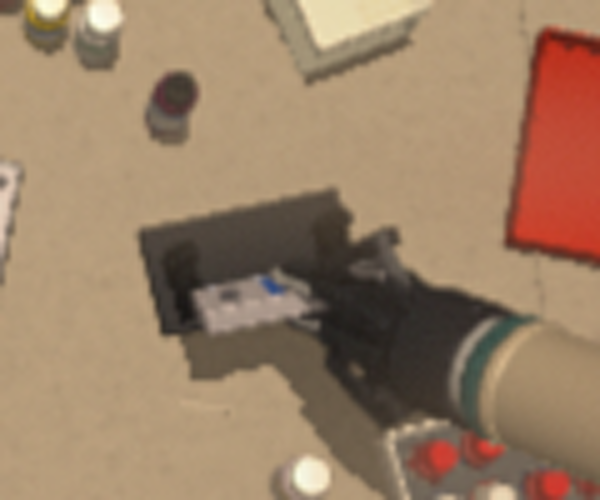

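```bash
python3 - <<'E'
from place import *
np.set_printoptions(precision=3,suppress=True)
p0,R0=getcmd()
to(p0+[0,0,90],R0)
p,Rt=ppose(.45,26,604,152.5,-.097,160);print(p);to(p,Rt)
q=np.array([.82,.86,-.1,1.8,-.97,.84,1.9])
w=R.from_matrix(R0.T@Rt).as_rotvec()
a=p0+[0,0,90]
for t in np.linspace(0,1,9):
    Rm=R0@R.from_rotvec(w*t).as_matrix()
    q,c=ik(a+(p-a)*t,Rm,q,m=0.0);
    # bar x axis pitch: bar axes in tool
    Bt=R.from_euler("x",.45).as_matrix().T@np.array([[0,1,0],[1,0,0],[0,0,-1]]) 
    bx=Rm@Bt[:,0]; print(round(t,2),c<1e-3,q,"barx",bx)
E
```

```text
row [0.0516, -0.0321, -0.0664, 0.0, 0.0, 0.0] dist 0.08999999999999998 ang deg 0.0
[595.775 153.3   168.892]
row [0.1304, -0.3392, 0.1809, 0.3858, -1.0062, -0.8732] dist 0.4059496478693695 ang deg 79.4700589170566
0.0 True [ 0.829  0.718 -0.113  1.767 -0.866  0.943  1.721] barx [ 0.207 -0.978 -0.   ]
0.12 True [ 0.717  0.7   -0.113  1.75  -0.745  0.945  1.654] barx [ 0.354 -0.934  0.043]
0.25 True [ 0.593  0.691 -0.107  1.724 -0.628  0.961  1.579] barx [ 0.496 -0.865  0.075]
0.38 True [ 0.465  0.692 -0.105  1.685 -0.512  0.992  1.499] barx [ 0.626 -0.774  0.094]
0.5 True [ 0.335  0.706 -0.105  1.631 -0.401  1.041  1.42 ] barx [ 0.741 -0.663  0.1  ]
0.62 True [ 0.206  0.732 -0.11   1.561 -0.298  1.111  1.348] barx [ 0.839 -0.536  0.094]
0.75 True [ 0.082  0.773 -0.118  1.473 -0.205  1.201  1.288] barx [ 0.915 -0.397  0.075]
0.88 True [-0.038  0.828 -0.129  1.364 -0.121  1.311  1.246] barx [ 0.968 -0.249  0.043]
1.0 True [-0.154  0.896 -0.14   1.233 -0.046  1.44   1.224] barx [ 0.995 -0.097  0.   ]
```

Call:
move_arm(moves=[[[0.017,-0.011,-0.022,0,0,0],[0.034,-0.021,-0.044,0,0,0],[0.052,-0.032,-0.066,0,0,0],[0.06,-0.06,-0.044,0.035,-0.091,-0.079],[0.066,-0.088,-0.021,0.07,-0.183,-0.159],[0.073,-0.116,0.001,0.105,-0.274,-0.238],[0.08,-0.144,0.024,0.14,-0.366,-0.318],[0.087,-0.172,0.046,0.175,-0.457,-0.397],[0.095,-0.2,0.069,0.21,-0.549,-0.476],[0.102,-0.228,0.091,0.245,-0.64,-0.556],[0.109,-0.256,0.114,0.28,-0.732,-0.635],[0.116,-0.284,0.136,0.316,-0.823,-0.714],[0.123,-0.312,0.159,0.351,-0.915,-0.794],[0.1304,-0.339,0.181,0.386,-1.006,-0.873],[0.1304,-0.339,0.181,0.386,-1.006,-0.873],[0.1304,-0.339,0.181,0.386,-1.006,-0.873],[0.1304,-0.339,0.181,0.386,-1.006,-0.873]]])

```text
clock: 13.02
eef_pos: [596.7, 151.0, 168.1]
tool_rot: [-2.691, 0.003, 1.471]
force: [0.1, -0.1, -2.3]
width: 15.0
```

```bash
python3 - <<'E'
from place import *
apply([0.1304, -0.339, 0.181, 0.386, -1.006, -0.873]);state()
ims=load()
a=ims["scene"];cv2.imwrite("pics/s6.png",cv2.resize(a[130:300,120:320],None,fx=4,fy=4,interpolation=cv2.INTER_CUBIC)[:600])
a=ims["top"];cv2.imwrite("pics/t6.png",cv2.resize(a[120:240,140:290],None,fx=5,fy=5,interpolation=cv2.INTER_CUBIC))
E
```

```text
13.025 pos [596.75 150.98 168.14] F [ 0.09 -0.08 -2.32] w 15.002942010461389 q [-0.22  0.9   0.    1.23 -0.14  1.44  1.3 ]
cmd [595.9  153.17 168.78] rot err deg 0.22592817203775847
```

```bash
sleep 1
```

```text
(no output)
```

View pics/s6.png

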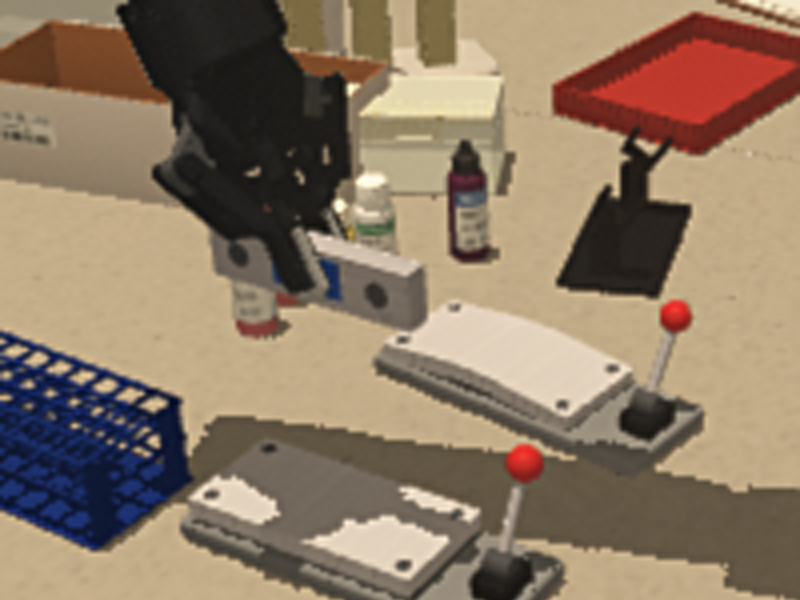

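View pics/t6.png

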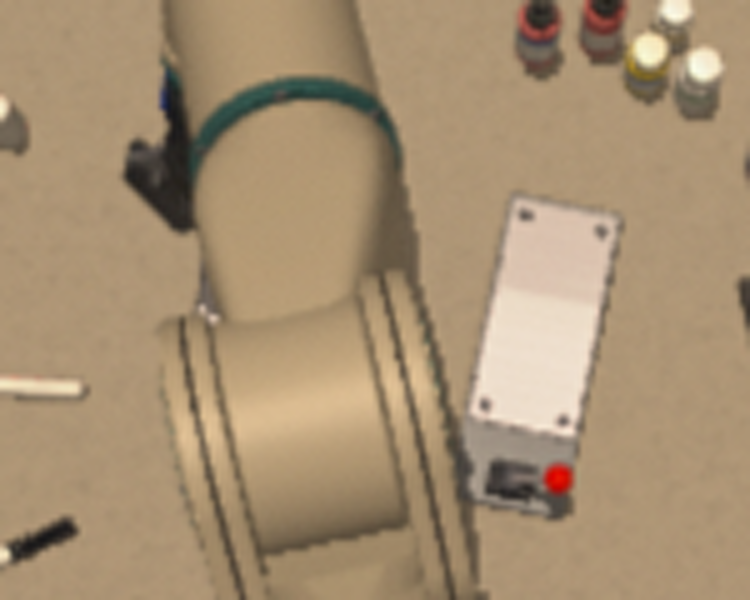

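```bash
python3 - <<'E'
from place import *
np.set_printoptions(precision=1,suppress=True)
load()
p=np.array([596.75,150.98,168.14]);Rt=R.from_euler("xyz",[-2.691,.003,1.471]).as_matrix()
Bt=R.from_euler("x",.45).as_matrix().T@np.array([[0,1,0],[1,0,0],[0,0,-1.]])
Rbar=Rt@Bt;print(Rbar)
o=p-19*Rt[:,2]-Rbar@[0,0,26]
print("origin",o)
for c in [(-65,8,0),(-65,8,34),(-65,-8,34),(-65,-8,0),(65,8,0),(65,8,34)]:
    print(c,(proj("scene",o+Rbar@np.array(c,float))[0]-[120,130])*4+1.5)
E
python3 - <<'E'
import cv2
a=cv2.imread("pics/s6.png");cv2.imwrite("pics/s6z.png",cv2.resize(a[200:350,190:450],None,fx=3,fy=3))
E
```

```text
[[ 1.   0.1  0. ]
 [-0.1  1.   0. ]
 [-0.  -0.   1. ]]
origin [605.  150.1 159.2]
(-65, 8, 0) [411.1 337. ]
(-65, 8, 34) [407.2 277.8]
(-65, -8, 34) [425.7 264.3]
(-65, -8, 0) [429.2 323. ]
(65, 8, 0) [213.4 276. ]
(65, 8, 34) [206.3 219.6]
```

```bash
sleep 1
```

```text
(no output)
```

View pics/s6z.png

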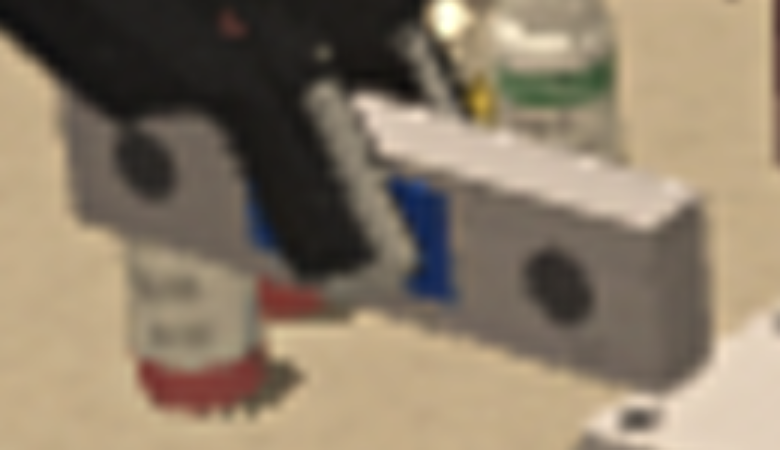

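The bar sits level in the hand. Its near end is at crop (407,275) against (407,278) predicted, and the stand below is clear. Next I'll lower it.

```bash
python3 - <<'E'
from place import *
p,Rm=getcmd()
to(p-[0,0,118],Rm); to(p-[0,0,10],Rm)
E
```

```text
row [-0.0, 0.0513, 0.1062, 0.0, 0.0, 0.0] dist 0.118 ang deg 0.0
row [-0.0, 0.0044, 0.009, 0.0, 0.0, 0.0] dist 0.01 ang deg 0.0
```

Call:
move_arm(moves=[[[0,0.007,0.0145,0,0,0],[0,0.014,0.029,0,0,0],[0,0.021,0.0435,0,0,0],[0,0.028,0.058,0,0,0],[0,0.035,0.0725,0,0,0],[0,0.042,0.087,0,0,0],[0,0.047,0.0975,0,0,0],[0,0.0513,0.1062,0,0,0],[0,0.0513,0.1062,0,0,0],[0,0.0513,0.1062,0,0,0]]])

```text
clock: 14.48
eef_pos: [597.0, 152.7, 50.7]
tool_rot: [-2.692, 0.001, 1.474]
force: [-0.2, -0.8, -1.7]
width: 15.4
```

```bash
python3 - <<'E'
from place import *
apply([0, 0.0513, 0.1062, 0, 0, 0]);state()
ims=load()
a=ims["scene"];cv2.imwrite("pics/s7.png",cv2.resize(a[190:310,140:290],None,fx=5,fy=5,interpolation=cv2.INTER_CUBIC))
E
```

```text
14.475 pos [597.05 152.73  50.65] F [-0.22 -0.79 -1.69] w 15.435798362838145 q [-0.22  1.03 -0.    1.28 -0.14  1.26  1.32]
cmd [595.89 153.2   50.84] rot err deg 0.09728484655202863
```

```bash
sleep 1
```

```text
(no output)
```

View pics/s7.png

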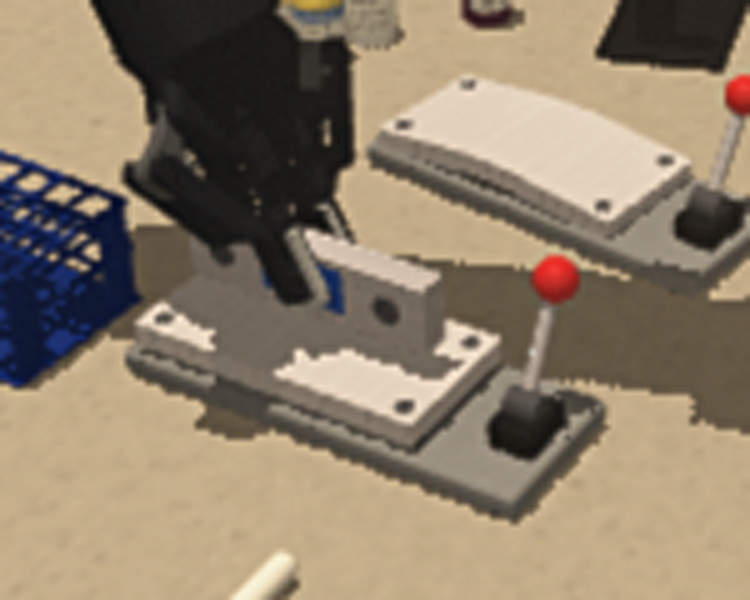

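Call:
move_arm(moves=[[[0,0.0013,0.0027,0,0,0],[0,0.0026,0.0054,0,0,0],[0,0.0039,0.0081,0,0,0],[0,0.0044,0.009,0,0,0],[0,0.0044,0.009,0,0,0]]])

```text
clock: 15.2
eef_pos: [596.6, 152.6, 40.0]
tool_rot: [-2.691, 0.002, 1.474]
force: [-0.7, 0.3, -1.8]
width: 15.0
```

Call:
move_arm(moves=[[[0,0.0004,0.0009,0,0,0],[0,0.0007,0.0014,0,0,0],[0,0.0007,0.0014,0,0,0]]])

```text
clock: 15.58
eef_pos: [596.7, 152.6, 38.6]
tool_rot: [-2.691, 0.002, 1.474]
force: [-1.0, -0.4, -2.2]
width: 15.1
```

Call:
move_arm(moves=[[[0,0.0004,0.0009,0,0,0],[0,0.0007,0.0014,0,0,0],[0,0.0007,0.0014,0,0,0]]])

```text
clock: 15.95
eef_pos: [596.8, 152.6, 37.6]
tool_rot: [-2.691, 0.001, 1.474]
force: [-0.5, -0.9, 3.2]
width: 15.1
```

Contact: Fz rose by about 5 N. Releasing.

Call:
move_arm(moves=[[[0,0,0,0,0,0],[0,0,0,0,0,0],[0,0,0,0,0,0],[0,0,0,0,0,0],[0,0,0,0,0,0],[0,0,0,0,0,0]]], jaw=0.6)

```text
clock: 16.7
eef_pos: [596.7, 152.6, 37.0]
tool_rot: [-2.691, 0.002, 1.474]
force: [-0.0, 0.1, 0.7]
width: 51.1
```

```bash
python3 - <<'E'
from place import *
for r in ([0,.0044,.009,0,0,0],[0,.0007,.0014,0,0,0],[0,.0007,.0014,0,0,0]): apply(r)
state()
ims=load()
a=ims["scene"];cv2.imwrite("pics/s8.png",cv2.resize(a[190:310,140:290],None,fx=5,fy=5,interpolation=cv2.INTER_CUBIC))
p,Rm=getcmd();to(p-Rm[:,2]*60,Rm)
E
```

```text
16.7 pos [596.73 152.61  37.05] F [-0.04  0.14  0.65] w 51.08556194168804 q [-0.22  1.05 -0.    1.29 -0.14  1.24  1.33]
cmd [595.98 153.2   37.69] rot err deg 0.10575136311146124
row [-0.0, 0.0, -0.06, 0.0, 0.0, 0.0] dist 0.06000000000000001 ang deg 0.0
```

```bash
sleep 1
```

```text
(no output)
```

View pics/s8.png

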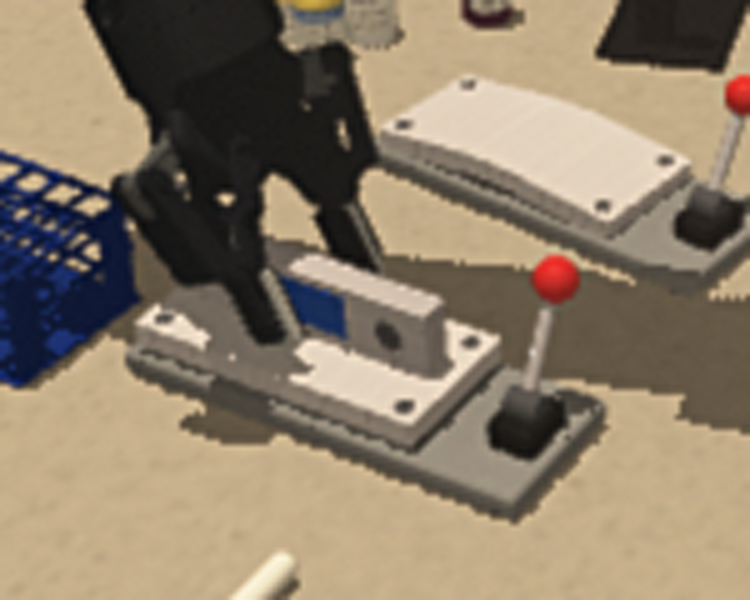

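The bar stands upright along the middle of the flat cover. Raising straight up.

Call:
move_arm(moves=[[[0,-0.002,-0.0045,0,0,0],[0,-0.008,-0.017,0,0,0],[0,-0.02,-0.04,0,0,0],[0,-0.031,-0.063,0,0,0],[0,-0.0435,-0.09,0,0,0],[0,-0.0435,-0.09,0,0,0],[0,-0.0435,-0.09,0,0,0]]])

```text
clock: 17.68
eef_pos: [596.8, 152.8, 137.8]
tool_rot: [-2.692, 0.001, 1.474]
force: [0.6, -0.2, -0.3]
width: 51.5
```

```bash
python3 - <<'E'
from place import *
apply([0,-.0435,-.09,0,0,0])
state()
ims=load()
a=ims["scene"];cv2.imwrite("pics/s9.png",cv2.resize(a[190:310,140:290],None,fx=5,fy=5,interpolation=cv2.INTER_CUBIC))
E
```

```text
17.675 pos [596.79 152.79 137.77] F [ 0.56 -0.17 -0.28] w 51.54462179735597 q [-0.22  0.93  0.    1.25 -0.14  1.39  1.31]
cmd [595.97 153.17 137.66] rot err deg 0.10116027565517971
```

```bash
sleep 1
```

```text
(no output)
```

View pics/s9.png

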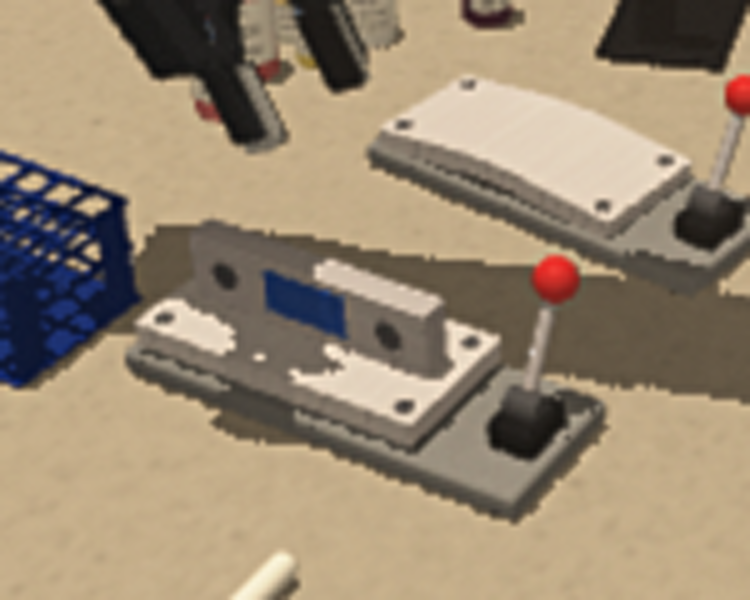

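```bash
python3 - <<'E'
from place import *
np.set_printoptions(precision=3,suppress=True)
_,Rt=ppose(0,26,604,152.5,-.097)
to([551.6,157.3,90],Rt); 
for p in([551.6,157.3,63],[656,147,63]): print(ik(np.array(p),Rt,np.array([-.22,.9,0,1.3,-.1,1.2,1.3])))
E
```

```text
row [-0.0002, -0.0194, 0.0623, -0.4501, -0.0003, -0.0001] dist 0.06524093892290737 ang deg 25.790351208809927
(array([-0.15 ,  0.766, -0.278,  1.861,  0.364,  0.564,  0.81 ]), np.float64(1.1568288647191765e-15))
(array([-0.255,  0.856, -0.013,  1.574,  0.015,  0.712,  1.199]), np.float64(5.021113303628094e-05))
```

Call:
move_arm(moves=[[[0,-0.004,0.0125,-0.09,0,0],[0,-0.008,0.025,-0.18,0,0],[0,-0.012,0.037,-0.27,0,0],[0,-0.016,0.05,-0.36,0,0],[0,-0.0194,0.0623,-0.45,0,0],[0,-0.0194,0.0623,-0.45,0,0],[0,-0.0194,0.0623,-0.45,0,0],[0,-0.0194,0.0623,-0.45,0,0]]], jaw=0)

```text
clock: 18.77
eef_pos: [554.1, 156.7, 89.5]
tool_rot: [3.141, 0.001, 1.473]
force: [-0.1, -0.4, -1.4]
width: -0.2
```

```bash
python3 - <<'E'
from place import *
apply([0,-.0194,.0623,-.45,0,0])
state()
ims=load()
a=ims["scene"];cv2.imwrite("pics/s10.png",cv2.resize(a[180:310,140:290],None,fx=4,fy=4,interpolation=cv2.INTER_CUBIC))
p,Rm=getcmd();print(Rm)
E
```

```text
18.775 pos [554.14 156.75  89.51] F [-0.07 -0.41 -1.35] w -0.20936205719905507 q [-0.37  0.71  0.06  1.85 -0.07  0.58  1.22]
cmd [551.6  157.51  90.  ] rot err deg 0.1170345613681018
[[ 0.1  1.  -0. ]
 [ 1.  -0.1  0. ]
 [ 0.  -0.  -1. ]]
```

```bash
sleep 1
```

```text
(no output)
```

View pics/s10.png

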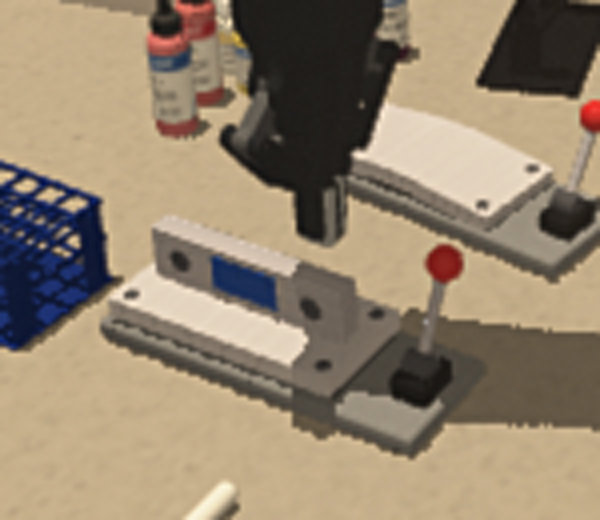

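The shut fingertips at crop (322,240) hang over the near end of the bar at (325,272). I'll lower them to just above it and then press.

Call:
move_arm(moves=[[[0,0,0.006,0,0,0],[0,0,0.012,0,0,0],[0,0,0.018,0,0,0],[0,0,0.022,0,0,0],[0,0,0.022,0,0,0]]])

```text
clock: 19.5
eef_pos: [552.0, 156.9, 66.9]
tool_rot: [-3.141, 0.002, 1.474]
force: [-1.5, 0.3, 0.5]
width: 0.3
```

Call:
move_arm(moves=[[[0,0,0.001,0,0,0],[0,0,0.002,0,0,0],[0,0,0.003,0,0,0],[0,0,0.004,0,0,0],[0,0,0.004,0,0,0]]])

```text
clock: 20.12
eef_pos: [552.4, 157.0, 64.1]
tool_rot: [3.142, 0.001, 1.474]
force: [-1.4, 0.3, 5.9]
width: -0.4
```

Call:
move_arm(moves=[[[0,0,0.001,0,0,0],[0,0,0.002,0,0,0],[0,0,0.002,0,0,0],[0,0,0.002,0,0,0]]])

```text
clock: 20.62
eef_pos: [552.5, 157.1, 64.0]
tool_rot: [3.141, 0.001, 1.474]
force: [-4.5, -1.9, 21.6]
width: 0.3
```

```bash
python3 - <<'E'
from place import *
for d in(.022,.004,.002): apply([0,0,d,0,0,0])
state()
ims=load()
a=ims["scene"];cv2.imwrite("pics/s11.png",cv2.resize(a[180:310,140:290],None,fx=4,fy=4,interpolation=cv2.INTER_CUBIC))
_,Rt=ppose(0,26,604,152.5,-.097)
p,Rm=getcmd();to(p+[0,0,25],Rm);to([655.2,147.3,90],Rt)
E
```

```text
20.625 pos [552.46 157.09  64.  ] F [-4.5  -1.92 21.6 ] w 0.2972892786703051 q [-0.36  0.75  0.06  1.87 -0.08  0.52  1.22]
cmd [551.6  157.52  62.  ] rot err deg 0.07270698154621222
row [0.0, -0.0, -0.025, 0.0, 0.0, 0.0] dist 0.025000000000000005 ang deg 0.0
row [-0.0001, 0.1041, -0.028, -0.0001, -0.0002, -0.0002] dist 0.10780112186236845 ang deg 0.019513095718379458
```

```bash
sleep 1
```

```text
(no output)
```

View pics/s11.png

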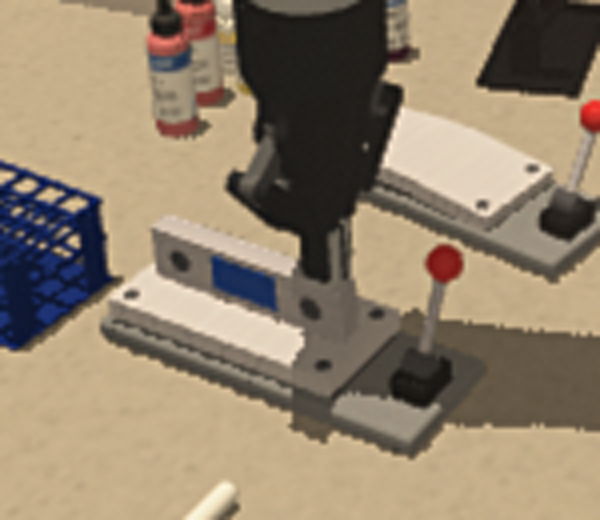

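At 21.6 N the near end holds at 64.0 mm and the far end has not lifted (crop 155,225, unchanged), so it doesn't rock here. On to the far end.

Call:
move_arm(moves=[[[0,0,-0.008,0,0,0],[0,0,-0.025,0,0,0],[0,0.02,-0.028,0,0,0],[0,0.04,-0.028,0,0,0],[0,0.06,-0.028,0,0,0],[0,0.08,-0.028,0,0,0],[0,0.104,-0.028,0,0,0],[0,0.104,-0.028,0,0,0],[0,0.104,-0.028,0,0,0],[0,0.104,-0.016,0,0,0],[0,0.104,-0.006,0,0,0],[0,0.104,-0.006,0,0,0],[0,0.104,-0.006,0,0,0]]])

```text
clock: 22.35
eef_pos: [655.8, 146.9, 67.2]
tool_rot: [-3.141, 0.002, 1.474]
force: [0.9, 1.1, 0.0]
width: -0.2
```

```bash
python3 - <<'E'
from place import *
apply([0,.104,-.006,0,0,0])
state()
ims=load()
a=ims["scene"];cv2.imwrite("pics/s12.png",cv2.resize(a[180:310,140:290],None,fx=4,fy=4,interpolation=cv2.INTER_CUBIC))
E
```

```text
22.35 pos [655.84 146.93  67.22] F [0.86 1.05 0.01] w -0.19011507519822984 q [-0.3   0.85  0.06  1.57 -0.07  0.72  1.27]
cmd [655.11 147.42  67.99] rot err deg 0.11176825061295405
```

```bash
sleep 1
```

```text
(no output)
```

View pics/s12.png

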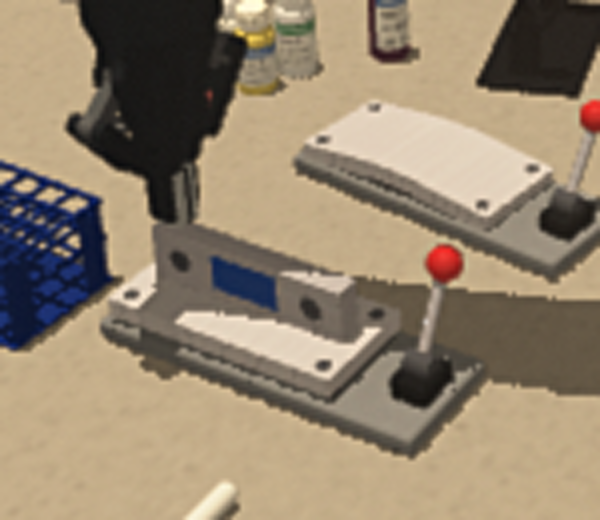

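The tips at crop (175,220) hang over the far end of the bar. Pressing.

Call:
move_arm(moves=[[[0,0,0.001,0,0,0],[0,0,0.002,0,0,0],[0,0,0.003,0,0,0],[0,0,0.004,0,0,0],[0,0,0.005,0,0,0],[0,0,0.005,0,0,0],[0,0,0.005,0,0,0],[0,0,0.005,0,0,0]]])

```text
clock: 23.45
eef_pos: [656.0, 147.0, 64.1]
tool_rot: [3.141, 0.001, 1.474]
force: [-4.2, -0.5, 11.4]
width: -0.2
```

Call:
move_arm(moves=[[[0,0,0,0,0,0],[0,0,0,0,0,0],[0,0,-0.01,0,0,0],[0,0,-0.04,0,0,0],[0,0,-0.08,0,0,0],[0,0,-0.08,0,0,0],[0,0,-0.08,0,0,0]]])

```text
clock: 24.32
eef_pos: [655.6, 147.0, 142.2]
tool_rot: [-3.141, 0.002, 1.474]
force: [0.1, 0.8, -0.5]
width: 0.2
```

```bash
python3 - <<'E'
from place import *
np.set_printoptions(precision=3,suppress=True)
apply([0,0,.005,0,0,0]);apply([0,0,-.08,0,0,0])
state()
ims=load()
a=ims["scene"];cv2.imwrite("pics/s13.png",cv2.resize(a[180:310,140:310],None,fx=4,fy=4,interpolation=cv2.INTER_CUBIC))
from cell import models
r=models.place_of("scene","flag_1_ball");print([(x["uv"],x["score"]) for x in r])
piv=np.array([485.3,-16.1]);u=np.array([.2036,.979])
_,Rt=ppose(0,26,604,152.5,-.205)
q0=np.array([-.3,.7,.06,1.7,-.07,.7,1.27])
for tilt in (0,.15,.3):
  # tilt tool outward radially? about stand x handled below: lean about u axis so tool points toward -x(robot) 
  for s,z_ in((-75,140),(-75,66),(4,66)):
    xy=piv+s*u
    for sg in(1,-1):
        Rm=Rt@R.from_euler("x",sg*tilt).as_matrix()
        best=max(((c<1e-4,np.minimum(q-lo,hi-q).min(),q.round(2)) for q3 in(-.6,-.3,0,.3,.6) for q,c in [ik(np.array([*xy,z_]),Rm,q0,q3)]),key=lambda t:t[:2])
        print(tilt*sg,s,z_,xy,best)
E
```

```text
24.325 pos [655.551 147.01  142.153] F [ 0.091  0.83  -0.511] w 0.15400021011664528 q [-0.303  0.757  0.07   1.533 -0.062  0.855  1.263]
cmd [655.118 147.402 142.989] rot err deg 0.1162262696943886
[]
0 -75 140 [470.03  -89.525] (np.True_, np.float64(0.4053884830511918), array([ 0.54,  0.59, -0.6 ,  2.06,  0.55,  0.65,  0.93]))
0 -75 140 [470.03  -89.525] (np.True_, np.float64(0.4053884830511918), array([ 0.54,  0.59, -0.6 ,  2.06,  0.55,  0.65,  0.93]))
0 -75 66 [470.03  -89.525] (np.True_, np.float64(0.31128244412876427), array([ 0.53,  0.74, -0.6 ,  2.11,  0.83,  0.54,  0.67]))
0 -75 66 [470.03  -89.525] (np.True_, np.float64(0.31128244412876427), array([ 0.53,  0.74, -0.6 ,  2.11,  0.83,  0.54,  0.67]))
0 4 66 [486.114 -12.184] (np.True_, np.float64(0.32308705538661775), array([ 0.37,  0.74, -0.6 ,  2.09,  0.82,  0.55,  0.53]))
0 4 66 [486.114 -12.184] (np.True_, np.float64(0.32308705538661775), array([ 0.37,  0.74, -0.6 ,  2.09,  0.82,  0.55,  0.53]))
0.15 -75 140 [470.03  -89.525] (np.True_, np.float64(0.5390028900023027), array([ 0.53,  0.66, -0.6 ,  1.93,  0.44,  0.85,  1.05]
[... 727 characters left out ...]
3), array([ 0.33,  0.68, -0.3 ,  1.8 ,  0.18,  0.99,  1.31]))
-0.3 -75 140 [470.03  -89.525] (np.True_, np.float64(0.10451169559290605), array([ 0.54,  0.52, -0.6 ,  2.34,  1.42,  0.33,  0.05]))
0.3 -75 66 [470.03  -89.525] (np.True_, np.float64(0.6343292673629595), array([ 0.51,  0.86, -0.6 ,  1.84,  0.49,  0.93,  1.02]))
-0.3 -75 66 [470.03  -89.525] (np.True_, np.float64(0.08326944519676793), array([ 0.52,  0.72, -0.6 ,  2.39,  1.98,  0.45, -0.49]))
0.3 4 66 [486.114 -12.184] (np.True_, np.float64(0.65), array([ 0.37,  0.86, -0.6 ,  1.82,  0.45,  0.92,  0.92]))
-0.3 4 66 [486.114 -12.184] (np.True_, np.float64(0.10880030268731122), array([ 0.31,  0.72, -0.6 ,  2.36,  1.88,  0.5 , -0.58]))
```

```bash
sleep 1
```

```text
(no output)
```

View pics/s13.png

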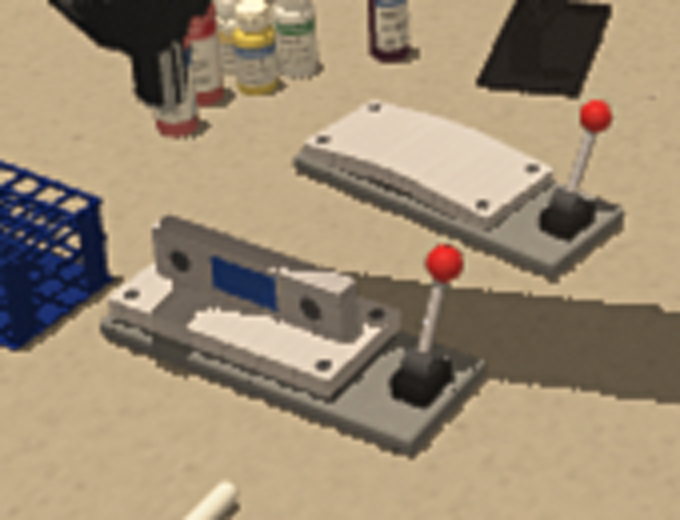

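```bash
python3 - <<'E'
from place import *
piv=np.array([485.3,-16.1]);u=np.array([.2036,.979])
_,Rt=ppose(0.3,26,604,152.5,-.205)
xy=piv-76*u
to([*xy,150],Rt)
E
```

```text
row [-0.2548, -0.1613, -0.0071, 0.2996, 0.0159, 0.107] dist 0.3016316359363179 ang deg 18.249417903765195
```

Call:
move_arm(moves=[[[-0.03,-0.018,-0.02,0.03,0.002,0.011],[-0.064,-0.04,-0.02,0.07,0.004,0.027],[-0.1,-0.06,-0.02,0.12,0.006,0.04],[-0.136,-0.086,-0.02,0.16,0.008,0.057],[-0.17,-0.108,-0.02,0.2,0.011,0.07],[-0.204,-0.13,-0.02,0.24,0.013,0.086],[-0.235,-0.148,-0.012,0.28,0.015,0.1],[-0.255,-0.161,-0.007,0.3,0.016,0.107],[-0.255,-0.161,-0.007,0.3,0.016,0.107],[-0.255,-0.161,-0.007,0.3,0.016,0.107]]])

```text
clock: 25.72
eef_pos: [471.8, -89.6, 149.8]
tool_rot: [-2.842, 0.0, 1.368]
force: [-0.4, 0.7, 0.6]
width: -0.0
```

```bash
python3 - <<'E'
from place import *
apply([-0.255, -0.161, -0.007, 0.3, 0.016, 0.107])
state()
ims=load()
a=ims["scene"];cv2.imwrite("pics/s14.png",cv2.resize(a[150:310,160:340],None,fx=4,fy=4,interpolation=cv2.INTER_CUBIC)[:600])
a=ims["top"];cv2.imwrite("pics/t14.png",cv2.resize(a[120:260,150:330],None,fx=4,fy=4,interpolation=cv2.INTER_CUBIC))
piv=np.array([485.3,-16.1]);u=np.array([.2036,.979])
_,Rt=ppose(0.3,26,604,152.5,-.205)
to([*(piv-76*u),66.5],Rt)
E
```

```text
25.725 pos [471.84 -89.61 149.75] F [-0.45  0.66  0.62] w -0.03591707192784354 q [ 0.09  0.66  0.08  1.8  -0.07  0.99  1.58]
cmd [470.13 -90.77 149.95] rot err deg 0.11845108512924794
row [0.0002, 0.0244, 0.0798, -0.0004, -0.0, 0.0] dist 0.08344738452525387 ang deg 0.025026482223632053
```

```bash
sleep 1
```

```text
(no output)
```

View pics/s14.png

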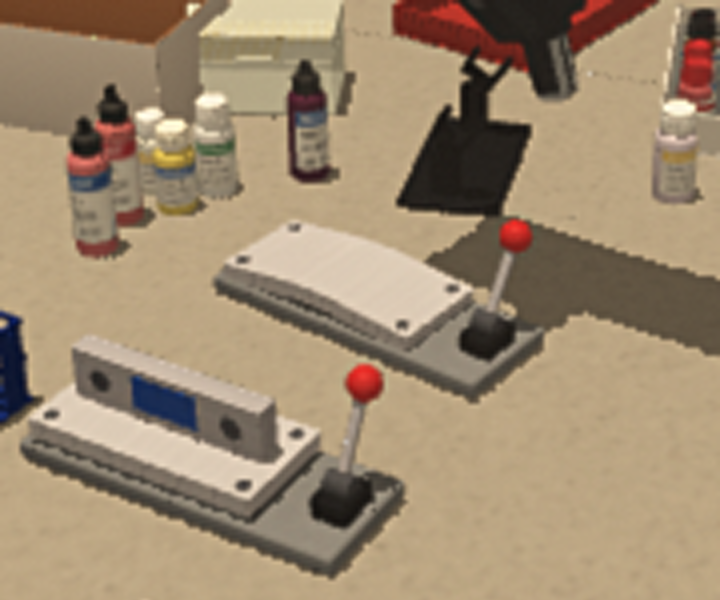

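View pics/t14.png

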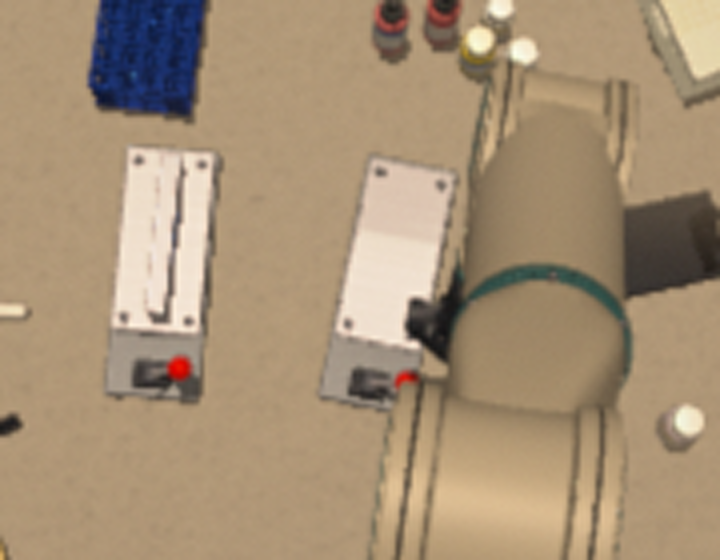

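The bar rests centred on stand 1. The fingertips at scene crop (555,90) are high up on the right of the red ball (515,237), so I'll go down beside the lever.

Call:
move_arm(moves=[[[0,0.005,0.016,0,0,0],[0,0.01,0.032,0,0,0],[0,0.015,0.048,0,0,0],[0,0.02,0.064,0,0,0],[0,0.0255,0.084,0,0,0],[0,0.0255,0.084,0,0,0],[0,0.0255,0.084,0,0,0]]])

```text
clock: 26.7
eef_pos: [470.6, -91.3, 62.1]
tool_rot: [-2.841, 0.002, 1.366]
force: [-0.0, -0.0, 0.9]
width: -0.3
```

```bash
python3 - <<'E'
from place import *
apply([0,.0255,.084,0,0,0])
state()
ims=load()
a=ims["scene"];cv2.imwrite("pics/s15.png",cv2.resize(a[170:280,200:330],None,fx=5,fy=5,interpolation=cv2.INTER_CUBIC))
piv=np.array([485.3,-16.1]);u=np.array([.2036,.979])
p,Rm=getcmd();print(Rm)
for s in(-40,-10,4): to([*(piv+s*u),62],Rm)
E
```

```text
26.7 pos [470.6  -91.32  62.09] F [-0.01 -0.03  0.88] w -0.3474347734759587 q [ 0.1   0.79  0.07  1.85 -0.08  0.81  1.59]
cmd [469.64 -90.67  62.16] rot err deg 0.10951097722957308
[[ 0.2   0.94 -0.29]
 [ 0.98 -0.19  0.06]
 [ 0.   -0.3  -0.96]]
row [0.0362, 0.0002, 0.0001, 0.0, 0.0, 0.0] dist 0.036194196039976936 ang deg 0.0
row [0.0662, 0.0002, 0.0001, 0.0, 0.0, 0.0] dist 0.0661923046090051 ang deg 0.0
row [0.0802, 0.0002, 0.0001, 0.0, 0.0, 0.0] dist 0.08019149895488384 ang deg 0.0
```

```bash
sleep 1
```

```text
(no output)
```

View pics/s15.png

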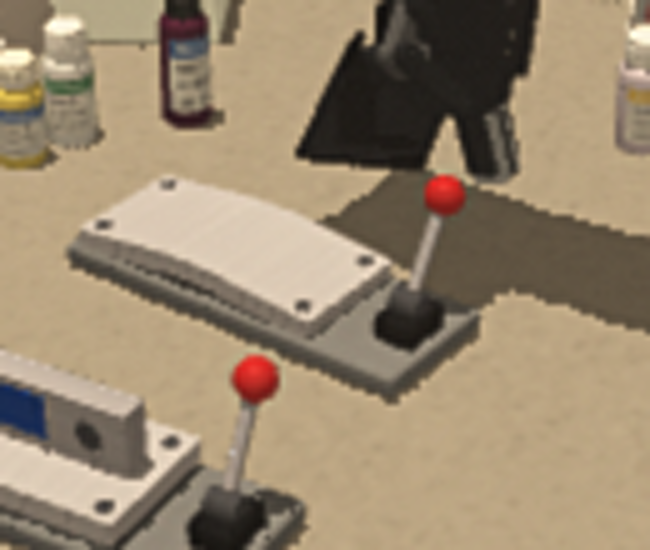

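The tip at crop (490,175) lines up with the ball (443,195) along the swing direction. Pushing.

Call:
move_arm(moves=[[[0.008,0,0,0,0,0],[0.016,0,0,0,0,0],[0.023,0,0,0,0,0],[0.03,0,0,0,0,0],[0.036,0,0,0,0,0],[0.042,0,0,0,0,0],[0.048,0,0,0,0,0],[0.054,0,0,0,0,0],[0.06,0,0,0,0,0],[0.066,0,0,0,0,0],[0.066,0,0,0,0,0]]])

```text
clock: 28.18
eef_pos: [484.0, -25.6, 61.8]
tool_rot: [-2.841, 0.001, 1.367]
force: [0.6, 0.3, -0.6]
width: -0.2
```

```bash
python3 - <<'E'
from place import *
apply([.066,0,0,0,0,0])
state()
ims=load()
a=ims["scene"];cv2.imwrite("pics/s16.png",cv2.resize(a[170:280,200:330],None,fx=5,fy=5,interpolation=cv2.INTER_CUBIC))
E
```

```text
28.175 pos [483.97 -25.64  61.84] F [ 0.57  0.28 -0.58] w -0.15845602362618189 q [-0.    0.79  0.05  1.83 -0.11  0.81  1.5 ]
cmd [483.08 -26.05  62.17] rot err deg 0.08885392210479581
```

```bash
sleep 1
```

```text
(no output)
```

View pics/s16.png

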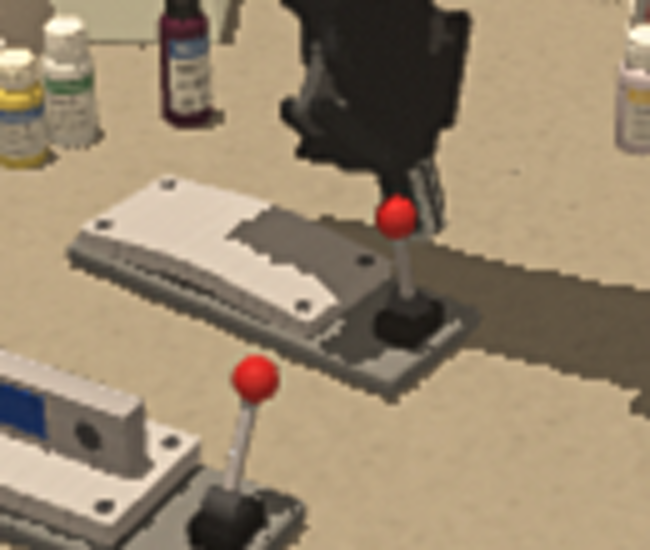

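Call:
move_arm(moves=[[[0.004,0,0,0,0,0],[0.008,0,0,0,0,0],[0.011,0,0,0,0,0],[0.013,0,0,0,0,0],[0.013,0,0,0,0,0]]])

```text
clock: 28.9
eef_pos: [486.6, -13.6, 61.9]
tool_rot: [-2.841, 0.002, 1.366]
force: [0.0, -0.3, 0.5]
width: -0.0
```

```bash
python3 - <<'E'
from place import *
apply([.013,0,0,0,0,0])
state()
ims=load()
a=ims["scene"];cv2.imwrite("pics/s17.png",cv2.resize(a[170:280,200:330],None,fx=5,fy=5,interpolation=cv2.INTER_CUBIC))
piv=np.array([485.3,-16.1]);u=np.array([.2036,.979])
for a_ in(.17,.3,.45,.6):
    print(a_,(proj("scene",[*(piv+55*np.sin(a_)*u),30+55*np.cos(a_)])[0]-[200,170])*5)
E
```

```text
28.9 pos [486.57 -13.56  61.9 ] F [ 0.04 -0.31  0.53] w -0.04453841764724887 q [-0.02  0.8   0.05  1.83 -0.12  0.82  1.48]
cmd [485.72 -13.32  62.17] rot err deg 0.09304307598584073
0.17 [400.83 210.58]
0.3 [392.33 219.75]
0.45 [382.86 232.14]
0.6 [373.98 246.18]
```

```bash
sleep 1
```

```text
(no output)
```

View pics/s17.png

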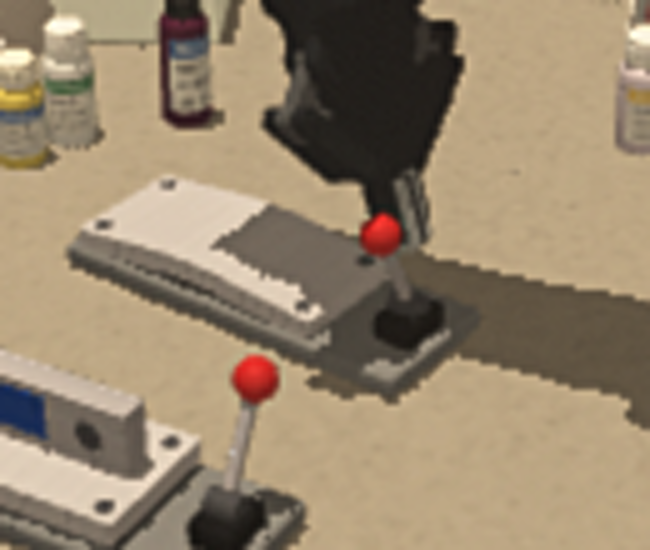

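The ball at (381,235) gives about 1.07 rad. I'll push on to the stop gently.

Call:
move_arm(moves=[[[0.002,0,0,0,0,0],[0.004,0,0,0,0,0],[0.005,0,0,0,0,0],[0.005,0,0,0,0,0]]])

```text
clock: 29.5
eef_pos: [487.5, -8.9, 61.8]
tool_rot: [-2.841, 0.002, 1.366]
force: [-0.5, -0.7, -0.2]
width: 0.0
```

Call:
move_arm(moves=[[[0.001,0,0,0,0,0],[0.002,0,0,0,0,0],[0.002,0,0,0,0,0]]])

```text
clock: 29.88
eef_pos: [487.9, -6.9, 61.8]
tool_rot: [-2.841, 0.002, 1.366]
force: [-0.6, -1.4, -0.9]
width: 0.0
```

```bash
python3 - <<'E'
from place import *
apply([.005,0,0,0,0,0]);apply([.002,0,0,0,0,0])
ims=load()
a=ims["scene"];cv2.imwrite("pics/s18.png",cv2.resize(a[170:280,200:330],None,fx=5,fy=5,interpolation=cv2.INTER_CUBIC))
E
sleep 1
```

```text
(no output)
```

View pics/s18.png

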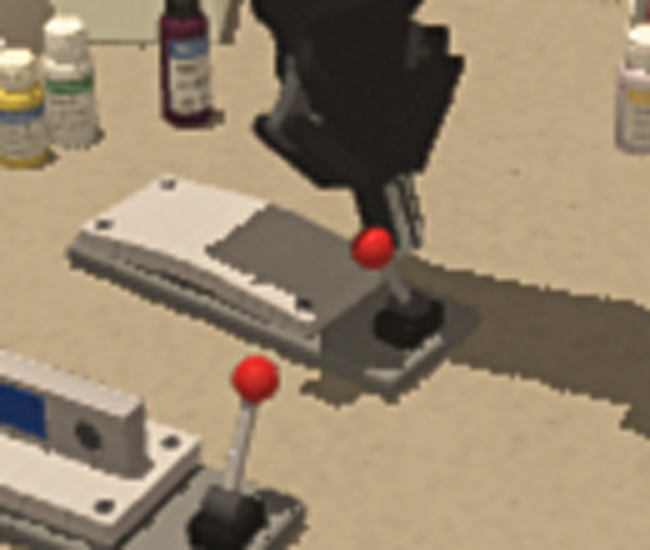

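The ball at (373,248) matches the stop at 0.6 rad past vertical, predicted (374,246). Backing off, then raising.

Call:
move_arm(moves=[[[-0.005,0,0,0,0,0],[-0.015,0,0,0,0,0],[-0.03,0,0,0,0,0],[-0.045,0,0,0,0,0],[-0.06,0,0,0,0,0],[-0.06,-0.012,-0.038,0,0,0],[-0.06,-0.024,-0.076,0,0,0],[-0.06,-0.036,-0.115,0,0,0],[-0.06,-0.036,-0.115,0,0,0],[-0.06,-0.036,-0.115,0,0,0]]])

```text
clock: 31.22
eef_pos: [474.9, -65.9, 182.1]
tool_rot: [-2.841, 0.002, 1.365]
force: [0.3, 1.0, 0.3]
width: -0.2
```

```bash
python3 - <<'E'
from place import *
apply([-0.06, -0.036, -0.115, 0, 0, 0]);state()
ims=load()
a=ims["scene"];cv2.imwrite("pics/s19.png",cv2.resize(a[150:310,150:350],None,fx=4,fy=4,interpolation=cv2.INTER_CUBIC)[:600])
a=ims["top"];cv2.imwrite("pics/t19.png",cv2.resize(a[120:260,100:290],None,fx=4,fy=4,interpolation=cv2.INTER_CUBIC))
E
```

```text
31.225 pos [474.89 -65.92 182.11] F [0.28 0.99 0.27] w -0.24833292794275133 q [ 0.05  0.61  0.08  1.78 -0.08  1.06  1.54]
cmd [474.59 -65.14 182.67] rot err deg 0.11843485810078057
```

```bash
sleep 1
```

```text
(no output)
```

View pics/s19.png

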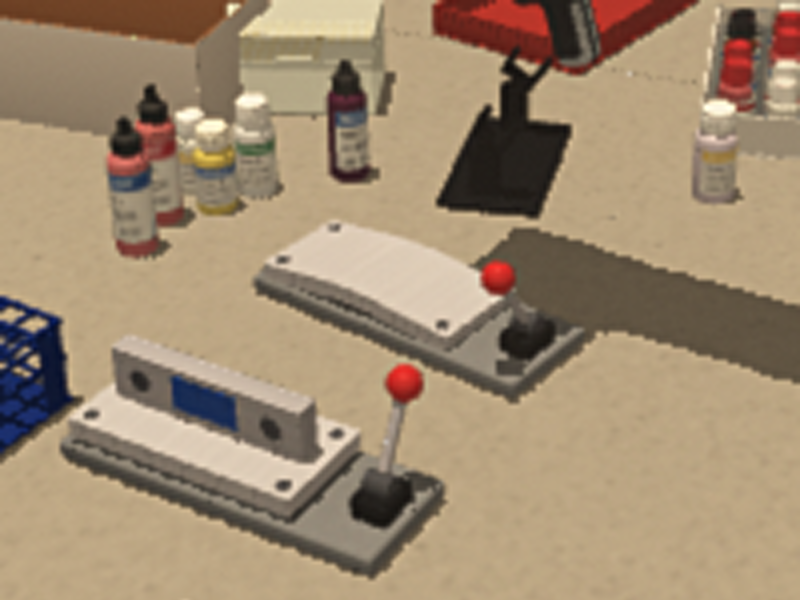

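View pics/t19.png

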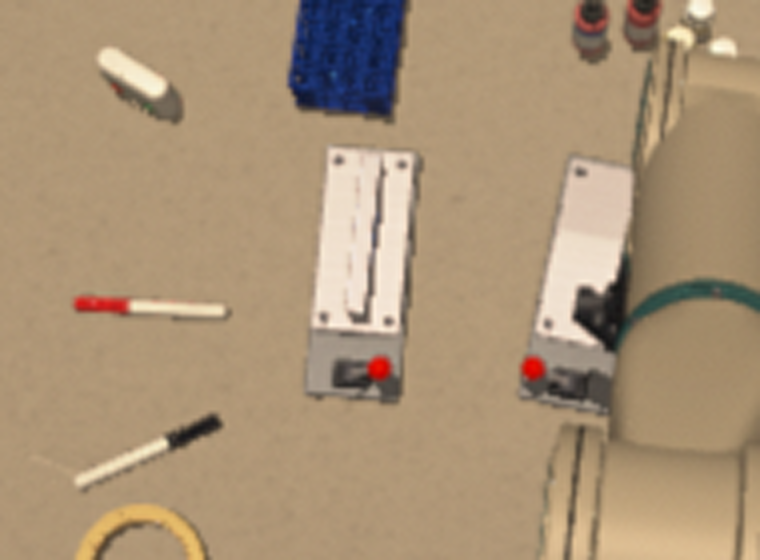

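The ball on the bowed stand is over at scene crop (498,278), and the other lever is unmoved at (404,382). The bar is upright in the middle of the flat cover, and the vial, dropper and marker are where they were. Handing in.

```bash
python3 -c "
from cell import job
print(job.finish_job())"
```

```text
the job is handed in; nothing more can be done
None
```

I handed the job in at about 31 s of the 58 s; it reports no verdict. The straightedge lies on stand_1's cover and the lever of stand_2, the bowed one, is fully over.

- **Straightedge:** I drew it out of the holder along its own slope, stood it on edge along the middle of the flat cover (stand_1) and let go. It has been left there.
- **Press test:** It did not rock. I pressed the near end with about 21 N and the far end with about 11 N, and the fingertip stayed at 64.0 to 64.1 mm both times. That makes stand_1's cover flat, and stand_2's is visibly arched in the pictures.
- **Lever:** I pushed the lever of stand_2 to its stop. The ball shows about 0.6 rad past vertical, which is about 1.2 rad of travel.
- **Last pictures:** The straightedge is upright and centred, and the lever of stand_1 and the loose things are unmoved. The gripper is clear at 182 mm up, and the force reading is only about 1 N, its usual noise.

- **Failed approach:** My first approach to the holder stopped short because two wrist joints reached their range ends. I worked out the arm's kinematics from its readings and gripped with the tool tilted 0.45 rad along the bar instead.
- **Small disagreement:** In the hand the bar sat about 1 to 2 mm higher than my model predicted. Contact force set the final placing, so this did no harm.

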